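# Load the knife steriliser and start it

## Task

Put every table knife from the drying mat into the sloped knife steriliser, one to a lane with the blade under the hood and flat side down, and slide each down the bed until its tip rests against the back stop. When all are fully home shut the flap completely, and only then push the dial in and turn it clockwise to the next position, where it must pop up again. Do not disturb the other things on the worktop.

Things in the scene. Friction and masses are not known exactly. Their poses are not given: they have to be found in the camera images.
- steriliser: white fixed box 221 deep, 216 wide, 106 high. Origin on the worktop; x from its open front (face at -105 mm) to its back (+116), y left, z up. A hood, flat top at z 106, covers it behind x = 22; under its mouth (z 74) the bed lies at z 40. Before the hood the bed is open from above; side walls 106 high, inner faces at y = +-103. Friction holds a knife on the bed: it must be slid
- bed (a point): foot of the sloped steel bed at the back stop (wall), mid width: x 104, z 16 mm in the steriliser's frame. Its x runs down the slope (0.28 rad), z normal to the bed. The bed's front edge is at x -99, z 74. A knife fully home touches the stop with its tip; its origin is then at x -40, z 64 and its butt at x -95 in the steriliser's frame; one that sticks out keeps the flap from shutting
- lane1 (a point): leftmost lane's low end: point on the bed at the back stop. Five ribs on the bed, 14 mm wide and 14 high, with round noses at x = 10 mm, at y = -88, -44, 0, 44, 88 in the steriliser's frame, leave four lanes, middles at y = 66, 22, -22, -66, 30 mm wide, narrowing to 22 over the last 34 mm; one knife to a lane
- flap_hinge (a point): middle of the flap's hinge line, the top front edge of the hood (x 22, z 106 mm in the steriliser's frame). The clear flap is 127 mm long from here, 202 wide, 5 thick, with a lip 27 deep along its free edge on the inside; its outer face passes through this line
- flap (a joint): angle of the flap over the bed's open front, rad: 0 shut (level), 1.75 to 1.93 open at the start, leaning back a little over the hood; stop at 1.98. Friction (0.16 N m) holds it anywhere; pushed near its free edge from behind, then from above, it swings towards the robot and down with 1 to 3 N
- flap_tab (a point): middle of the black tab on the flap's free edge (50 mm wide, 10 thick, sticks out 20 mm), 137 mm from the hinge; it can also be pinched across its width from above
- dial_grip (a point): on the vertical axis of the black dial on the hood, mid height of its bar grip, which is 46 mm long, 12 thick, 22 high (pinch across the 12; fingertips may press on the skirt). Bar top 11 mm above this point; top of the round skirt (56 in diameter) 11 mm below it. At position 0 the bar lies along the steriliser's x, white line to the front
- dial_push (a joint): how far the dial is pushed down, m: 0 up, 0.008 fully in; spring, 3.5 N at first, 7.5 N fully in; pops up by itself when released in a position
- dial_turn (a joint): angle of the dial, rad, growing clockwise seen from above: positions at 0 (off, start), 1.05 (first programme), 2.09 (second). It turns only while pushed in by more than 5 mm; released between positions it stays down
- knife1: table knife, 207 mm long, 80 g: handle 115 x 18 x 14 thick, blade 92 x 17 x 2.6 at mid thickness, round end. Starts flat on the mat, blade ahead and left; may be absent (None). Origin: handle's middle, 7 mm above what it lies on; x to the tip, y across the handle. Balance point 20 mm towards the tip
- knife2: table knife, 207 mm long, 80 g: handle 115 x 18 x 14 thick, blade 92 x 17 x 2.6 at mid thickness, round end. Starts flat on the mat, blade ahead and left; may be absent (None). Origin: handle's middle, 7 mm above what it lies on; x to the tip, y across the handle. Balance point 20 mm towards the tip
- knife3: table knife, 207 mm long, 80 g: handle 115 x 18 x 14 thick, blade 92 x 17 x 2.6 at mid thickness, round end. Starts flat on the mat, blade ahead and left; may be absent (None). Origin: handle's middle, 7 mm above what it lies on; x to the tip, y across the handle. Balance point 20 mm towards the tip
- knife4: table knife, 207 mm long, 80 g: handle 115 x 18 x 14 thick, blade 92 x 17 x 2.6 at mid thickness, round end. Starts flat on the mat, blade ahead and left; may be absent (None). Origin: handle's middle, 7 mm above what it lies on; x to the tip, y across the handle. Balance point 20 mm towards the tip
- tip1 (a point): the tip of knife 1, on its mid line
- tip2 (a point): the tip of knife 2, on its mid line
- tip3 (a point): the tip of knife 3, on its mid line
- tip4 (a point): the tip of knife 4, on its mid line
- mat: fixed grey drying mat with ribs, on which the knives start, 200 by 205 by 4 mm; origin at its middle, on the worktop
- salt: salt shaker, 44 mm in diameter, 90 high, stands on the worktop; origin under its middle. Leave alone
- pepper: wooden pepper mill, 58 mm in diameter, 170 high, stands on the worktop; origin under its middle. Leave alone
- mug: dark mug, 92 by 121 mm, 94 high, stands on the worktop; origin under its middle. Leave alone
- spoon: steel teaspoon, 130 mm long, lies on the worktop; origin under its middle. Leave alone

How it is judged:
On the way, in this order (a step that is already met when the one before it is completed fails the run):
1. all knives lie in the lanes with their tips on the back stop, let go, the flap still open (x of each of tip1, tip2, tip3, tip4 in the frame of steriliser above 0.098 m and z of each of tip1, tip2, tip3, tip4 in the frame of steriliser below 0.04 m and z of knife1 in the frame of steriliser between 0.056 and 0.074 m and angle between the x axis of each of knife1, knife2, knife3, knife4 and the x axis of bed, either way round below 0.15 rad and z of knife2 in the frame of steriliser between 0.056 and 0.074 m and z of knife3 in the frame of steriliser between 0.056 and 0.074 m and z of knife4 in the frame of steriliser between 0.056 and 0.074 m and distance between tip1 and tip2 above 0.022 m and distance between each of tip1, tip2 and tip3 above 0.022 m and distance between each of tip1, tip2, tip3 and tip4 above 0.022 m and contact force between each of knife1, knife2, knife3, knife4 and the fingers below 0.1 N and value of joint flap above 0.5 rad), for 0.2 s.
2. the flap is shut (value of joint flap below 0.03 rad), for 0.2 s.
3. the dial is turned to its first programme and has popped up (value of joint dial_turn between 0.92 and 1.18 rad and value of joint dial_push below 0.002 m), for 0.2 s.
At the end, for the whole second after the job is handed in: every knife that is present lies on the bed in a lane of its own, within 0.15 rad of straight, blade under the hood, tip within 6 mm of the back stop; the flap is shut (under 0.03 rad); the dial is at its first programme (0.92 to 1.18 rad) and up (pushed in less than 2 mm) (all of step 3 and x of each of tip1, tip2, tip3, tip4 in the frame of steriliser above 0.098 m and z of each of tip1, tip2, tip3, tip4 in the frame of steriliser below 0.04 m and z of knife1 in the frame of steriliser between 0.056 and 0.074 m and angle between the x axis of each of knife1, knife2, knife3, knife4 and the x axis of bed, either way round below 0.15 rad and z of knife2 in the frame of steriliser between 0.056 and 0.074 m and z of knife3 in the frame of steriliser between 0.056 and 0.074 m and z of knife4 in the frame of steriliser between 0.056 and 0.074 m and distance between tip1 and tip2 above 0.022 m and distance between each of tip1, tip2 and tip3 above 0.022 m and distance between each of tip1, tip2, tip3 and tip4 above 0.022 m and contact force between each of knife1, knife2, knife3, knife4 and the fingers below 0.1 N and value of joint flap below 0.03 rad); the robot touches nothing.
It fails at once if the salt shaker, pepper mill, mug or teaspoon is moved by more than 4 cm or knocked over (distance of any of salt, pepper, mug, spoon from where it was at the start of the episode above 0.04 m or angle between any of salt, pepper, mug's own z axis and vertical above 0.5 rad).
Of knife1, knife2, knife3, knife4 only 3 to 4 are there at a start; the rules pass over those that are not, and their reading is None.
At some moment in a run one of knife1, knife2, knife3, knife4 may be knocked a few centimetres aside while the robot is not near it.
It also fails if it takes over 210 s, if anything falls off the work surface, if the arm or the gripper's body presses on something with over 40 N, if the wrist force passes 120 N, or if a joint passes its speed limit or range.

## Robot

A 6-joint arm with a two-finger parallel gripper is mounted at the origin on a cart in front of the work surface, level with it; the furniture and walls round the work are solid. World frame = base frame: x ahead of the robot, y to its left, z up, the work surface at z = 0. Lengths are in m, angles in rad, forces in N, time in s.
With the tool pointing down it reaches from about 0.3 to 0.75 m from the base axis. Payload 8.5 kg.
Tool frame: the origin (TCP) lies on the centre line of the jaws, within the pads' length; the fingertips stand 25 mm ahead of it and the grasp point (between the pads) lies 6 mm ahead of it; z points along the fingers, y is the line along which they close (so a half turn about z gives the same grasp; the last joint's range is limited). The gripper opens to 85 mm and grips with 20 to 120 N. Pads are 22 mm wide; open, the fingers measure 114 mm over their backs; the gripper's body (76 mm by 85 mm) begins 54 mm behind the grasp point. The pads swing forward as they close: fully open they stand 13 mm farther back than shut.
Start: joints at [-1.415, 0.381, 1.297, -0, 1.464, -0.215], TCP at [0.199, -0.513, 0.256] pointing down, gripper open.
Joint ranges: [-3.11, 3.11], [-0.89, 2.33], [0.22, 2.48], [-1.42, 4.56], [0.17, 2.85], [-2.88, 2.88]. Speed limits (rad/s): [2.39, 2.39, 3.14, 3.14, 3.14, 3.14].

## Interface

Orientations are given as a rotation vector (axis times angle).
In Python, from bench import sensors, eyes, hand_in gives the robot as it stands.
- The arm moves only by the tool step_arm, never from a script. Its argument "rows" is a list of rows, each a list of 5 numbers: the shift along the world's x, y, z normalised to -1 to 1, where 1 is 0.1 m, then the turn about the world's z normalised to -1 to 1, where 1 is pi rad, then the opening, from 0 (shut) to 1 (fully open). A call has 1 to 5 rows; each row is the pose to reach, as a shift and turn from the pose commanded when the call began, turning the shorter way round; what a row does not reach only later rows make up. A row lasts 1/10 s, in which the tool goes at most 50 mm and 8.59 degrees, less where a joint would pass 70% of its speed; a pose out of reach is approached as far as the arm can. A call with a number of a shift or a turn outside -1 to 1 is refused whole. A call with a gripper value outside its range is refused whole. The fingers move at their own pace and stop on an object; "force" is the grip in N (left out, the last holds). Time passes only in rows, so rows that repeat a pose let the fingers close. It gives the time, the measured TCP pose, the force, the opening and the grip force at its end, in the units of the state.
- sensors.observe(): the state, without advancing time (a new reading comes with each control period).
- eyes.capture(name): name is "scene" or "side" or "wrist"; returns the picture (480x640x3 uint8, red, green, blue); there is no depth.
- eyes.camera_params(name): a dict with "camera_matrix" (3x3 intrinsics, pixels), "view" (4x4, takes a point from world to camera coordinates). Camera axes: x right, y up, looking along -z (the intrinsics and any distortion apply to the point x, -y, -z); pixel columns grow to the right and rows downward; lengths in m; the calibration is good to about 2 mm. A picture is of the moment at which its call begins: read the wrist's pose just before it. camera_params takes no time and is no camera call; for the wrist camera it gives the pose at the moment of the call.
- hand_in(): hands the job in; it is judged then, once.
The state is a dict: "time": time; "q": joint angles; "joint_vel": joint speeds; "joint_torque": joint torques, N m; "tcp_pos": TCP position; "ee_rot": TCP orientation; "wrist_force": force on the tool from outside, world axes, zero at the start; "ft_torque": the same for the moment, N m; "finger_gap": finger opening in m; "finger_force": force on a finger pad.
Only numpy, scipy, OpenCV 4.12 (cv2) and the standard library are available. Lean on these libraries where they do the work, as an engineer would, in place of code of your own. Each camera call takes 0.05 s, during which the arm holds its last target. There are 200 camera calls.

## Working session

There is one attempt and no reset: what is moved stays moved. The work goes in short steps, Python scripts to look and compute and a tool call to move; the robot and the scene stay as the last step left them, time stands still between calls to the robot, and variables do not carry over. Pictures are saved under pics/ and viewed, at most 14 in all, crops included, and the job is handed in when it is done.

Besides the shell and the picture viewer there is one more tool, called after "Call:" by a JSON object that holds its "method" and its "body", one argument or row to a line. step_arm: Moves the arm, as the interface text tells. Scaled input: -1 to 1 covers 0.1 m each way for a shift and pi rad each way for a turn. Its arguments: {"type":"object","properties":{"rows":{"type":"array"},"force":{"type":"number"}},"required":["rows"]}

```bash
ls; mkdir -p pics; python3 - <<'E'
from bench import sensors, eyes
import cv2,numpy as np
print(sensors.observe())
for n in ["scene","side"]:
    im=eyes.capture(n); cv2.imwrite(f"pics/{n}0.png",im[:,:,::-1]); p=eyes.camera_params(n); print(n,p)
E
```

```text
pics
{'time': 0.0, 'q': array([-1.41530748e+00,  3.81205529e-01,  1.29824238e+00, -1.82317091e-05,
        1.46360624e+00, -2.15334127e-01]), 'joint_vel': array([-0.00150459,  0.00028215,  0.00147917,  0.00265232,  0.00284609,
       -0.00039054]), 'joint_torque': array([ 1.31995412e-04, -4.48454618e+01, -2.31272990e+01, -1.07202059e-04,
        4.78624526e-03, -1.17412137e-05]), 'tcp_pos': array([ 0.19924675, -0.51237035,  0.25571284]), 'ee_rot': array([-3.08631035e+00, -5.78889319e-01, -4.02057538e-05]), 'wrist_force': array([-0.14876335,  0.82151573, -0.31425293]), 'ft_torque': array([ 0.01284854, -0.03374575,  0.01112317]), 'finger_force': 0.0, 'finger_gap': 0.08571267249943788}
scene {'camera_matrix': array([[532.54215538,   0.        , 320.21659861],
       [  0.        , 532.54215538, 249.51980525],
       [  0.        ,   0.        ,   1.        ]]), 'view': array([[-0.56151288, -0.82740868, -0.00990713,  0.35215301],
       [ 0.59309386, -0.41078862,  0.69245389, -0.39068025],
       [-0.57701209,  0.38294592,  0.72139411, -0.77546631],
       [ 0.        ,  0.        ,  0.        ,  1.        ]])}
side {'camera_matrix': array([[624.72815147,   0.        , 317.68241228],
       [  0.        , 624.72815147, 248.93894442],
       [  0.        ,   0.        ,   1.        ]]), 'view': array([[ 0.24419771, -0.9697215 ,  0.00277341, -0.09709245],
       [ 0.72038119,  0.1833213 ,  0.66891273, -0.49701996],
       [-0.64916748, -0.16134905,  0.74333577, -1.06517405],
       [ 0.        ,  0.        ,  0.        ,  1.        ]])}
```

View pics/scene0.png

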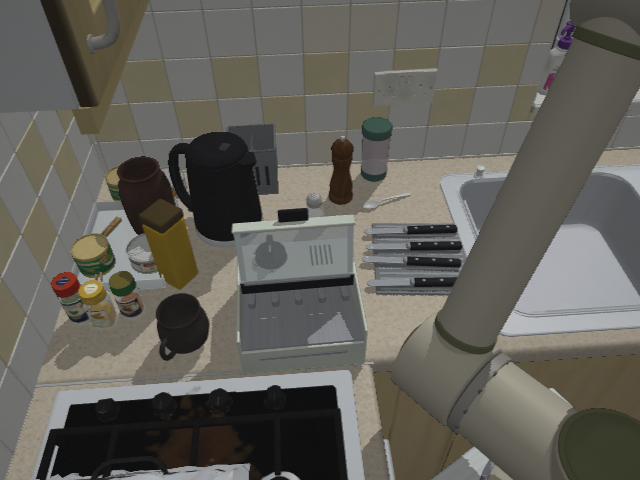

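View pics/side0.png

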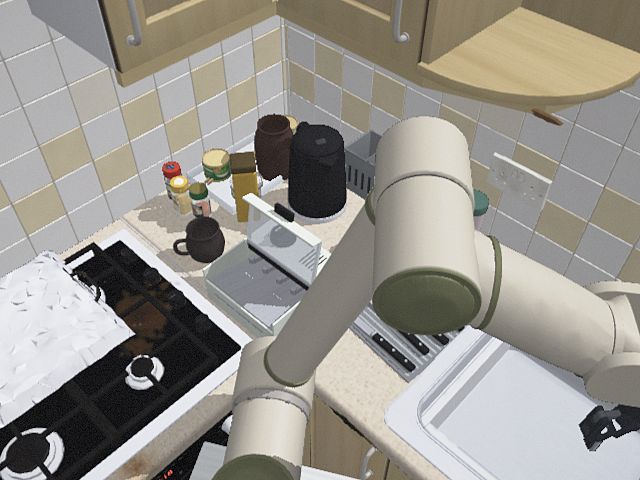

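The scene shows four knives on the mat (handles around x 410–460, y 230–282, blades to the left). The steriliser sits at about (240–365, 215–368) with its flap up. The side view is partly hidden by the arm. I'll zoom in.

```bash
cat > h.py <<'E'
from bench import sensors, eyes
import cv2, numpy as np
def cap(n,f=None):
    p=eyes.camera_params(n); im=eyes.capture(n)[:,:,::-1].copy()
    if f: cv2.imwrite(f"pics/{f}.png",im)
    return im,p
def ray(p,u,v):
    K=p["camera_matrix"];V=p["view"];R=V[:3,:3];t=V[:3,3]
    d=np.linalg.inv(K)@[u,v,1]; d=d*[1,-1,-1]
    return -R.T@t, R.T@d
def onz(p,u,v,z):
    c,d=ray(p,u,v); return c+d*(z-c[2])/d[2]
def proj(p,X):
    X=np.atleast_2d(X);c=X@p["view"][:3,:3].T+p["view"][:3,3]; c=c*[1,-1,-1]
    q=c@p["camera_matrix"].T; return q[:,:2]/q[:,2:]
E
python3 - <<'E'
from h import *
p=eyes.camera_params("scene"); im=cv2.imread("pics/scene0.png")
print(ray(p,320,240)[0])
cr=im[190:380,225:475]; cv2.imwrite("pics/crop1.png",cv2.resize(cr,(750,570),interpolation=cv2.INTER_CUBIC))
E
```

```text
[-0.01800493  0.42784912  0.83343371]
```

View pics/crop1.png

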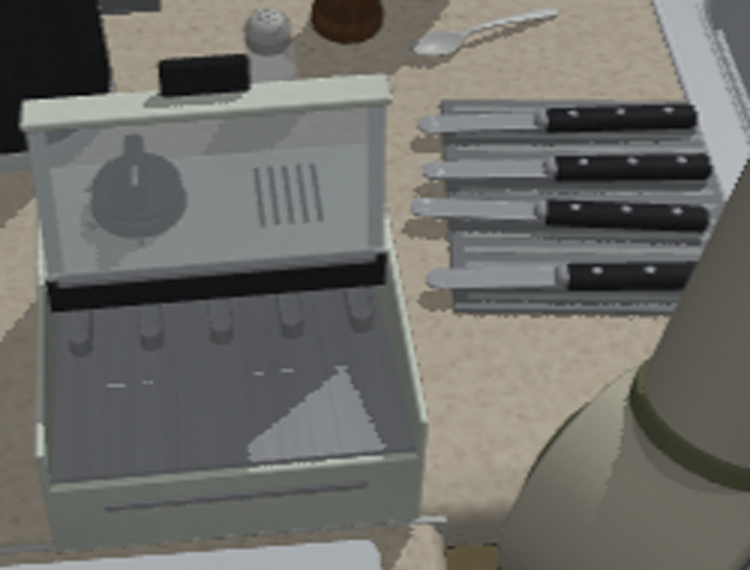

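The crop (3x, offset 225,190) shows the wall's front top corners at crop (40,428) and (427,427), and the front lip at (48,487)–(418,455). The four knives have their tips near crop x 415–430. Next, first estimates.

```bash
python3 - <<'E'
from h import *
p=eyes.camera_params("scene")
c=lambda u,v,z: onz(p,u/3+225,v/3+190,z).round(4)
for nm,u,v,z in [("FLtop",40,428,.106),("FRtop",427,427,.106),("lipL",48,487,.074),("lipR",418,455,.074),("botL",52,545,0),("botR",428,520,0),("hingeL",45,282,.106),("hingeR",388,255,.106),
 ("k1 tip",420,125,.011),("k1 butt",696,117,.011),("k2 tip",425,170,.011),("k2 b",711,167,.011),("k3 tip",413,206,.011),("k3 b",709,217,.011),("k4 tip",427,277,.011),("k4 h",560,275,.011)]: print(nm,c(u,v,z))
E
```

```text
FLtop [0.4834 0.2595 0.106 ]
FRtop [0.3634 0.084  0.106 ]
lipL [0.4678 0.2672 0.074 ]
lipR [0.3679 0.0848 0.074 ]
botL [0.4781 0.2688 0.    ]
botR [0.3653 0.0746 0.    ]
hingeL [0.5748 0.2074 0.106 ]
hingeR [0.4758 0.0268 0.106 ]
k1 tip [ 0.6287 -0.1208  0.011 ]
k1 butt [ 0.5194 -0.2932  0.011 ]
k2 tip [ 0.59   -0.0956  0.011 ]
k2 b [ 0.4759 -0.2655  0.011 ]
k3 tip [ 0.5669 -0.0672  0.011 ]
k3 b [ 0.4416 -0.2298  0.011 ]
k4 tip [ 0.5097 -0.0354  0.011 ]
k4 h [ 0.4602 -0.11    0.011 ]
```

Call:
{"method": "step_arm", "body": {
  "rows": [
    [0.4,0.4,0.2,0.04,1],
    [0.7,0.8,0.4,0.08,1],
    [1,1,0.5,0.12,1],
    [1,1,0.5,0.16,1],
    [1,1,0.5,0.2,1]
  ]
}}

```text
time: 0.6
tcp_pos: [0.3004, -0.4115, 0.3067]
ee_rot: [2.751, 1.515, -0.0]
wrist_force: [-0.2, -1.5, -0.6]
finger_gap: 0.0855
finger_force: 0.0
```

Call:
{"method": "step_arm", "body": {
  "rows": [
    [0.4,0.4,0,0,1],
    [0.8,0.8,0,0,1],
    [1,1,0,0,1],
    [1,1,0,0,1],
    [1,1,0,0,1]
  ]
}}

```text
time: 1.1
tcp_pos: [0.3995, -0.3122, 0.3061]
ee_rot: [-2.756, -1.507, 0.001]
wrist_force: [-0.4, -0.3, 1.0]
finger_gap: 0.0856
finger_force: 0.0
```

```bash
python3 - <<'E'
from h import *
im,p=cap("wrist","w1"); print(sensors.observe()["tcp_pos"],p, ray(p,320,240),[onz(p,u,v,0).round(3) for u,v in [(0,0),(639,0),(639,479),(0,479)]])
E
```

```text
[ 0.39903453 -0.31285451  0.30606039] {'camera_matrix': array([[419.9233304 ,   0.        , 319.86071081],
       [  0.        , 419.9233304 , 236.16241953],
       [  0.        ,   0.        ,   1.        ]]), 'view': array([[ 0.84190513, -0.5396244 , -0.00112229, -0.50392915],
       [ 0.52031683,  0.81232991, -0.2634208 ,  0.09181294],
       [ 0.14305996,  0.22119137,  0.96468037, -0.41586507],
       [ 0.        ,  0.        ,  0.        ,  1.        ]])} (array([ 0.43598236, -0.2545291 ,  0.42479675]), array([-0.14753575, -0.22879406, -0.96227341])) [array([ 0.248, -0.007,  0.   ]), array([ 0.737, -0.321,  0.   ]), array([ 0.538, -0.83 ,  0.   ]), array([-0.132, -0.401,  0.   ])]
```

View pics/w1.png

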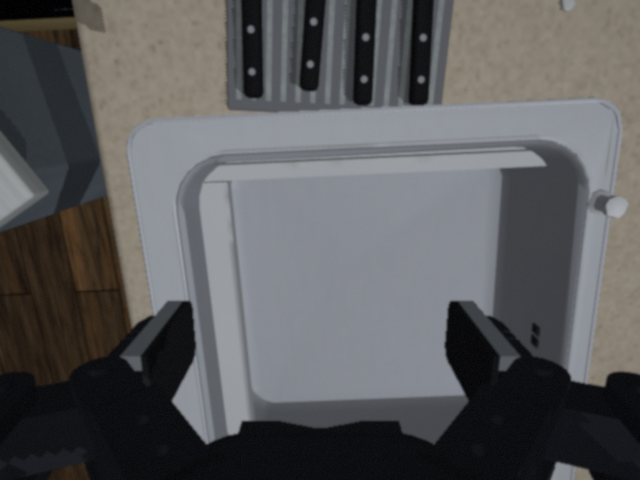

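The wrist view shows the four handles at the top (columns 250, 312, 365, 420), with the sink below. I'll move forward to centre the mat.

Call:
{"method": "step_arm", "body": {
  "rows": [
    [0.3,0.4,0,0,1],
    [0.6,0.8,0,0,1],
    [1,1,0,0,1]
  ]
}}

```text
time: 1.45
tcp_pos: [0.499, -0.2117, 0.3069]
ee_rot: [2.759, 1.502, -0.0]
wrist_force: [-0.3, -1.3, 0.6]
finger_gap: 0.0853
finger_force: 0.0
```

Call:
{"method": "step_arm", "body": {
  "rows": [
    [0,0.4,0,0,1],
    [0,0.7,0,0,1],
    [0,0.7,0,0,1],
    [0,0.7,0,0,1]
  ]
}}

```text
time: 1.85
tcp_pos: [0.499, -0.1437, 0.3063]
ee_rot: [2.758, 1.504, -0.0]
wrist_force: [-0.4, -0.7, 0.8]
finger_gap: 0.0853
finger_force: 0.0
```

```bash
python3 - <<'E'
from h import *
im,p=cap("wrist","w2"); print(sensors.observe()["tcp_pos"])
E
```

```text
[ 0.4990409  -0.14408127  0.30626346]
```

View pics/w2.png

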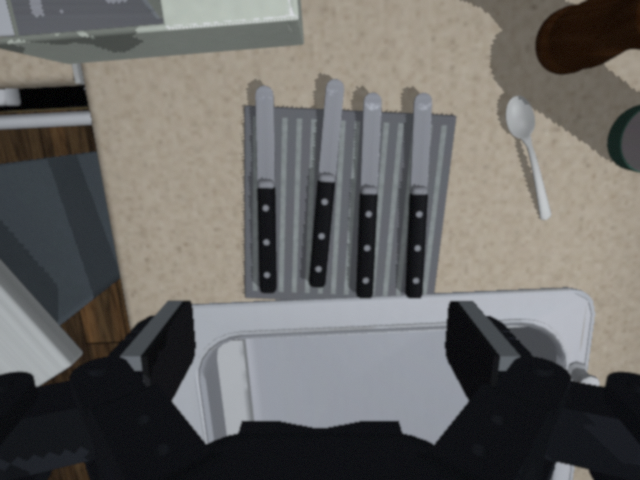

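The wrist view shows the four knives clearly: handles near columns 268, 320, 367, 417 (rows 180–295) and tips near rows 82–95. I'll measure them and move to look at the steriliser.

```bash
cat >> h.py <<'E'
def knives(im,p,zt=0.018,lim=(200,480,60,300)):
    g=cv2.cvtColor(im,cv2.COLOR_BGR2GRAY); m=((g<60)*255).astype(np.uint8)
    k=np.zeros_like(m);u0,u1,v0,v1=lim;k[v0:v1,u0:u1]=1;m=cv2.morphologyEx(m*k,cv2.MORPH_CLOSE,np.ones((7,7),np.uint8))
    out=[]
    for c in cv2.findContours(m,cv2.RETR_EXTERNAL,cv2.CHAIN_APPROX_NONE)[0]:
        if cv2.contourArea(c)<800: continue
        P=np.array([onz(p,u,v,zt)[:2] for u,v in c[:,0]])
        (cx,cy),(w,h),a=cv2.minAreaRect((P*1000).astype(np.float32))
        if w<h: w,h,a=h,w,a+90
        out.append((cx,cy,a,w,h))
    return sorted(out)
E
python3 - <<'E'
from h import *
p=eyes.camera_params("wrist"); im=cv2.imread("pics/w2.png")
for k in knives(im,p): print(np.round(k,1))
for u,v in [(264,88),(335,82),(372,95),(423,95)]: print("tip",onz(p,u,v,.012).round(4))
E
```

```text
[ 426.7 -155.6   56.3  109.2   18.5]
[ 476.3 -179.6   52.2  110.2   18.1]
[ 507.9 -213.7   56.4  108.6   18. ]
[ 550.5 -241.1   57.   108.6   18.8]
tip [ 0.5081 -0.0331  0.012 ]
tip [ 0.5664 -0.0645  0.012 ]
tip [ 0.5893 -0.0929  0.012 ]
tip [ 0.6293 -0.1187  0.012 ]
```

Call:
{"method": "step_arm", "body": {
  "rows": [
    [0,0.3,0.2,-0.04,1],
    [0,0.6,0.5,-0.08,1],
    [0,1,0.6,-0.12,1],
    [0,1,0.6,-0.16,1],
    [0,1,0.6,-0.2,1]
  ]
}}

```text
time: 2.4
tcp_pos: [0.4994, -0.0434, 0.3667]
ee_rot: [3.089, 0.57, 0.001]
wrist_force: [0.0, -0.6, -0.9]
finger_gap: 0.0859
finger_force: 0.0
```

Call:
{"method": "step_arm", "body": {
  "rows": [
    [-0.2,0.5,0,-0.05,1],
    [-0.4,1,0,-0.1,1],
    [-0.4,1,0,-0.15,1],
    [-0.4,1,0,-0.2,1],
    [-0.4,1,0,-0.24,1]
  ]
}}

```text
time: 2.9
tcp_pos: [0.4595, 0.0564, 0.3664]
ee_rot: [3.089, -0.57, 0.0]
wrist_force: [-0.6, -0.7, -0.7]
finger_gap: 0.0852
finger_force: 0.0
```

Call:
{"method": "step_arm", "body": {
  "rows": [
    [0,0.3,0,-0.02,1],
    [0,0.6,0,-0.04,1],
    [0,0.8,0,-0.04,1],
    [0,0.8,0,-0.04,1]
  ]
}}

```text
time: 3.3
tcp_pos: [0.4598, 0.1376, 0.3662]
ee_rot: [-3.05, 0.751, 0.0]
wrist_force: [-0.1, 0.6, -0.7]
finger_gap: 0.0855
finger_force: 0.0
```

```bash
python3 - <<'E'
from h import *
im,p=cap("wrist","w3"); s=sensors.observe(); print(s["tcp_pos"],s["q"])
np.save("w3.npy",p,allow_pickle=True)
E
```

```text
[0.45982407 0.13666683 0.36613477] [ 4.16117570e-02  1.95319878e-01  1.25017770e+00 -3.46977900e-04
  1.69631490e+00  2.09583946e+00]
```

View pics/w3.png

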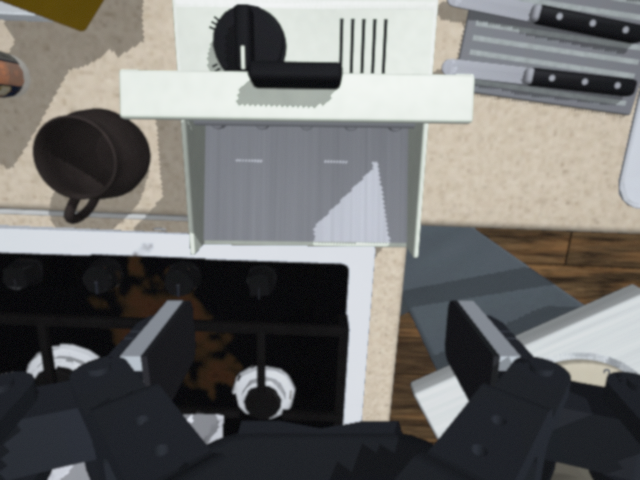

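The view from above shows the steriliser with the flap open (lip at rows 70–120), the dial at about (249,40) and the bed's open front at rows 125–245. I'll zoom in for corners.

```bash
python3 - <<'E'
from h import *
im=cv2.imread("pics/w3.png")[0:270,150:450]; cv2.imwrite("pics/crop2.png",cv2.resize(im,(660,594),interpolation=cv2.INTER_CUBIC))
E
```

```text
(no output)
```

View pics/crop2.png

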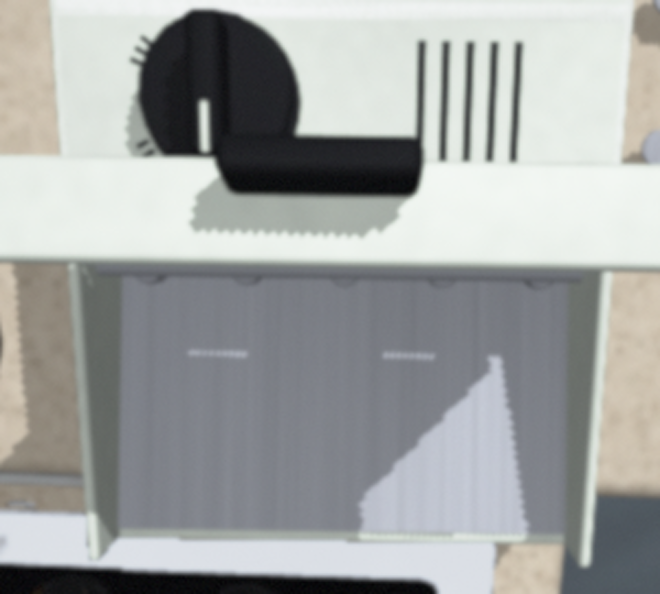

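```bash
python3 - <<'E'
from h import *
from scipy.optimize import least_squares
p=np.load("w3.npy",allow_pickle=True).item()
c=lambda u,v,z: onz(p,u/2.2+150,v/2.2,z)[:2]
# (pixel, z, known x or None, known y or None)
D=[(91,561,.106,-.105,.108),(590,567,.106,-.105,-.108),(72,265,.106,None,.108),(608,270,.106,None,-.108),(62,150,.106,None,.108),(622,160,.106,None,-.108),(51,10,.106,None,.108),(632,5,.106,None,-.108),(118,534,.074,-.099,None),(565,539,.074,-.099,None)]
def loc(s,X):
    d=X-s[:2];a=s[2];return np.array([np.cos(a)*d[0]+np.sin(a)*d[1],-np.sin(a)*d[0]+np.cos(a)*d[1]])
def f(s):
    r=[]
    for u,v,z,x,y in D:
        l=loc(s,c(u,v,z))
        if x is not None:r.append(l[0]-x)
        if y is not None:r.append(l[1]-y)
    return r
r=least_squares(f,[.515,.12,-.51]);s=r.x;print(s,np.degrees(s[2]),(np.array(r.fun)*1000).round(1))
for n,u,v,z in [("dialbar near",210,150,.15),("ribs",152,280,.055),("ribs",345,280,.055),("ribs",538,280,.055)]: print(n,(loc(s,c(u,v,z))*1000).round(1))
# cross-check in scene cam
q=eyes.camera_params("scene")
W=lambda x,y,z:[s[0]+np.cos(s[2])*x-np.sin(s[2])*y,s[1]+np.sin(s[2])*x+np.cos(s[2])*y,z]
print(((proj(q,[W(-.105,.108,.106),W(-.105,-.108,.106),W(-.099,.103,.074),W(-.099,-.103,.074)])-[225,190])*3).round(0))
np.save("ster.npy",s)
E
```

```text
[ 0.50752043  0.12929292 -0.4946111 ] -28.33912855274084 [ 1.6 -0.6  1.4  0.4 -1.6  2.3 -1.   0.2 -0.6  0.9 -1.5 -1.5]
dialbar near [57.8 43. ]
ribs [13.3 86.9]
ribs [14.3 -0. ]
ribs [ 15.3 -86.9]
[[ 31. 462.]
 [426. 426.]
 [ 47. 485.]
 [413. 451.]]
```

Call:
{"method": "step_arm", "body": {
  "rows": [
    [-0.02,-0.4,0,0.047,0.45],
    [-0.04,-0.8,0,0.094,0.45],
    [-0.065,-1,0,0.141,0.45],
    [-0.065,-1,0,0.188,0.45],
    [-0.065,-1,0,0.235,0.45]
  ]
}}

```text
time: 3.85
tcp_pos: [0.4529, 0.0347, 0.3663]
ee_rot: [3.118, 0.379, -0.0]
wrist_force: [-0.9, 0.3, -0.6]
finger_gap: 0.0386
finger_force: 0.0
```

Call:
{"method": "step_arm", "body": {
  "rows": [
    [0,-0.4,-0.2,0.047,0.45],
    [0,-0.8,-0.5,0.094,0.45],
    [0,-1,-0.9,0.141,0.45],
    [0,-1,-1,0.188,0.45],
    [0,-1,-1,0.232,0.45]
  ]
}}

```text
time: 4.35
tcp_pos: [0.4517, -0.0651, 0.2642]
ee_rot: [-2.778, -1.46, 0.005]
wrist_force: [0.1, -0.5, 0.7]
finger_gap: 0.0388
finger_force: 0.0
```

Call:
{"method": "step_arm", "body": {
  "rows": [
    [0,-0.3,-0.4,0,0.45],
    [0,-0.525,-0.8,0,0.45],
    [0,-0.525,-1,0,0.45],
    [0,-0.525,-1,0,0.45]
  ]
}}

```text
time: 4.75
tcp_pos: [0.4513, -0.1167, 0.1641]
ee_rot: [-2.781, -1.452, 0.005]
wrist_force: [-0.1, -1.8, 0.6]
finger_gap: 0.0382
finger_force: 0.0
```

Call:
{"method": "step_arm", "body": {
  "rows": [
    [0,0,-0.4,0,0.45],
    [0,0,-0.7,0,0.45],
    [0,0,-0.9,0,0.45],
    [0,0,-0.9,0,0.45]
  ]
}}

```text
time: 5.15
tcp_pos: [0.4523, -0.1156, 0.0756]
ee_rot: [-2.781, -1.456, 0.002]
wrist_force: [-0.2, -1.1, 1.2]
finger_gap: 0.0388
finger_force: 0.0
```

```bash
python3 - <<'E'
from h import *
im,p=cap("wrist","w4"); s=sensors.observe(); print(s["tcp_pos"],s["ee_rot"],s["q"])
E
```

```text
[ 0.45296948 -0.11582859  0.0769292 ] [-2.78296012e+00 -1.45750118e+00  2.59153943e-04] [-5.04330276e-01  4.69626218e-01  1.77615208e+00 -1.28219309e-04
  8.95962106e-01  1.01654831e-01]
```

View pics/w4.png

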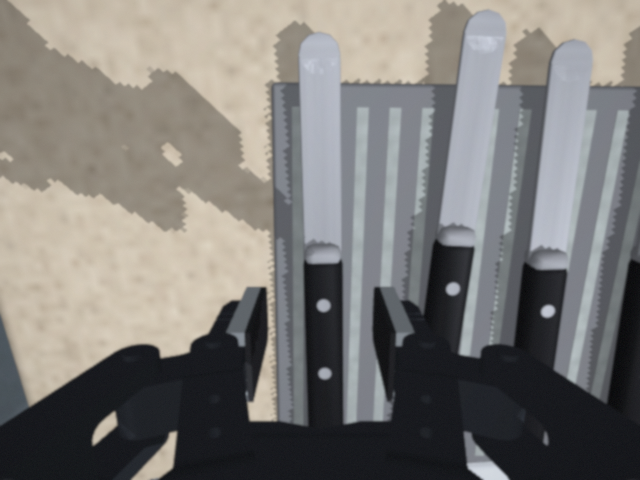

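The view shows the knife centred between the pads (column 320), with its bolster ahead of the pads. I'll descend, grip and lift.

Call:
{"method": "step_arm", "body": {
  "rows": [
    [0,0,-0.25,0,0.45],
    [0,0,-0.4,0,0.45],
    [0,0,-0.44,0,0.45]
  ],
  "force": 30
}}

```text
time: 5.5
tcp_pos: [0.4533, -0.1157, 0.033]
ee_rot: [2.782, 1.458, 0.001]
wrist_force: [-0.8, 0.1, 0.0]
finger_gap: 0.0383
finger_force: 0.0
```

Call:
{"method": "step_arm", "body": {
  "rows": [
    [0,0,0,0,0.1],
    [0,0,0,0,0.1],
    [0,0,0,0,0.1],
    [0,0,0,0,0.1],
    [0,0,0,0,0.1]
  ],
  "force": 30
}}

```text
time: 6.0
tcp_pos: [0.4536, -0.1156, 0.0337]
ee_rot: [2.78, 1.457, 0.002]
wrist_force: [-0.5, -0.6, 7.4]
finger_gap: 0.0169
finger_force: 31.9
```

Call:
{"method": "step_arm", "body": {
  "rows": [
    [0,0,0.03,0,0.3],
    [0,0,0.03,0,0.3],
    [0,0,0.03,0,0.1],
    [0,0,0.03,0,0.1],
    [0,0,0.03,0,0.1]
  ],
  "force": 30
}}

```text
time: 6.5
tcp_pos: [0.453, -0.1152, 0.0359]
ee_rot: [2.782, 1.458, 0.001]
wrist_force: [-0.2, 1.1, 8.2]
finger_gap: 0.0167
finger_force: 30.8
```

```bash
cat >> h.py <<'E'
def W(x,y,z=0):
    s=np.load("ster.npy");a=s[2];return np.array([s[0]+np.cos(a)*x-np.sin(a)*y,s[1]+np.sin(a)*x+np.cos(a)*y,z])
def L(X):
    s=np.load("ster.npy");a=s[2];d=np.array(X)[:2]-s[:2];return np.array([np.cos(a)*d[0]+np.sin(a)*d[1],-np.sin(a)*d[0]+np.cos(a)*d[1]])
def yawy(s):
    from scipy.spatial.transform import Rotation as R
    v=R.from_rotvec(s["ee_rot"]).as_matrix()[:,1];return np.degrees(np.arctan2(v[1],v[0]))
E
python3 - <<'E'
from h import *
s=sensors.observe();print(s["time"],s["tcp_pos"],s["wrist_force"],s["finger_gap"],s["finger_force"],yawy(s))
for y in (.066,.022,-.022,-.066):
    print(y,[W(x,y)[:2].round(4) for x in (-.083,-.055,-.165,-.106)])
E
```

```text
6.5 [ 0.45302306 -0.11517537  0.03588633] [-0.22197926  1.07485954  8.16695865] 0.016742388551603354 30.80887198448181 -34.67251553892234
0.066 [array([0.4658, 0.2268]), array([0.4904, 0.2135]), array([0.3936, 0.2657]), array([0.4456, 0.2377])]
0.022 [array([0.4449, 0.1881]), array([0.4696, 0.1748]), array([0.3727, 0.227 ]), array([0.4247, 0.199 ])]
-0.022 [array([0.424 , 0.1493]), array([0.4487, 0.136 ]), array([0.3519, 0.1883]), array([0.4038, 0.1602])]
-0.066 [array([0.4031, 0.1106]), array([0.4278, 0.0973]), array([0.331 , 0.1495]), array([0.3829, 0.1215])]
```

Call:
{"method": "step_arm", "body": {
  "rows": [
    [0,0,0.5,0,0.1],
    [0,0,1,-0.045,0.1],
    [-0.3,0,1,-0.09,0.1],
    [-0.6,0,1,-0.135,0.1],
    [-1,0.2,1,-0.18,0.1]
  ]
}}

```text
time: 7.0
tcp_pos: [0.3527, -0.0961, 0.1356]
ee_rot: [3.079, 0.613, 0.002]
wrist_force: [-0.1, 0.3, -0.4]
finger_gap: 0.017
finger_force: 30.0
```

Call:
{"method": "step_arm", "body": {
  "rows": [
    [0,0.2,0.2,-0.045,0.1],
    [0,0.4,0.44,-0.09,0.1],
    [0,0.6,0.44,-0.135,0.1],
    [0,0.8,0.44,-0.18,0.1],
    [0,1,0.44,-0.225,0.1]
  ]
}}

```text
time: 7.5
tcp_pos: [0.3525, 0.0058, 0.1794]
ee_rot: [-3.103, 0.489, -0.0]
wrist_force: [0.7, -0.3, -0.1]
finger_gap: 0.0166
finger_force: 30.0
```

Call:
{"method": "step_arm", "body": {
  "rows": [
    [0.1,0.4,0,-0.045,0.1],
    [0.2,0.8,0,-0.06,0.1],
    [0.3,1,0,-0.06,0.1]
  ]
}}

```text
time: 7.8
tcp_pos: [0.3825, 0.1076, 0.1793]
ee_rot: [-3.045, 0.77, 0.001]
wrist_force: [0.4, -1.6, -0.1]
finger_gap: 0.0168
finger_force: 30.0
```

Call:
{"method": "step_arm", "body": {
  "rows": [
    [0.2,0.5,0,0,0.1],
    [0.4,1,0,0,0.1],
    [0.4,1,0,0,0.1],
    [0.4,1,0,0,0.1]
  ]
}}

```text
time: 8.2
tcp_pos: [0.4226, 0.2059, 0.1788]
ee_rot: [3.046, -0.766, -0.001]
wrist_force: [-0.4, 0.5, -0.8]
finger_gap: 0.0166
finger_force: 30.1
```

```bash
python3 - <<'E'
from h import *
im,p=cap("wrist","w5");s=sensors.observe();print(s["time"],s["tcp_pos"],s["wrist_force"],s["finger_gap"],s["finger_force"],yawy(s),L(s["tcp_pos"]))
E
```

```text
8.25 [0.42225021 0.20480179 0.17890963] [ 0.62351602 -0.57379357 -1.14382468] 0.016824874955378138 30.059387683868408 -118.31612680687954 [-0.11089413  0.02598252]
```

View pics/w5.png

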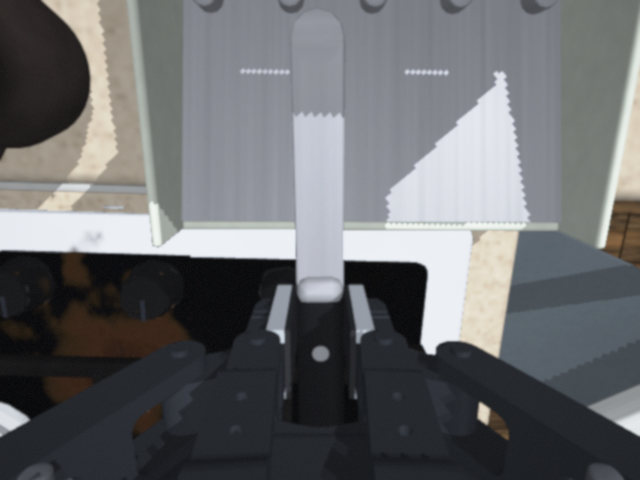

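The view shows the knife gripped straight along the bed, tip at (318,12), with rib noses along the top row. I'll check the tip's reach.

```bash
python3 - <<'E'
from h import *
p=eyes.camera_params("wrist")
for z in (.150,.154,.158): print(z,L(onz(p,318,12,z))-L(sensors.observe()["tcp_pos"]))
print(sensors.observe()["time"],[L(onz(p,u,3,.055)).round(4) for u in (208,290,372,457,540)])
d=(W(-.084,.066)-sensors.observe()["tcp_pos"])*10;print(d)
E
```

```text
0.15 [0.09975751 0.00216296]
0.154 [0.09885395 0.00214939]
0.158 [0.09795039 0.00213582]
8.25 [array([0.0145, 0.0856]), array([0.0145, 0.043 ]), array([0.0146, 0.0004]), array([ 0.0146, -0.0438]), array([ 0.0146, -0.087 ])]
[ 0.42666832  0.2245516  -1.78909631]
```

Call:
{"method": "step_arm", "body": {
  "rows": [
    [0.2,0.1,0,0,0.1],
    [0.43,0.22,0,0,0.1],
    [0.43,0.22,-0.3,0,0.1],
    [0.43,0.22,-0.55,0,0.1],
    [0.43,0.22,-0.64,0,0.1]
  ]
}}

```text
time: 8.75
tcp_pos: [0.4646, 0.2251, 0.1135]
ee_rot: [3.043, -0.773, -0.006]
wrist_force: [-1.2, 0.1, -0.5]
finger_gap: 0.0169
finger_force: 30.1
```

Call:
{"method": "step_arm", "body": {
  "rows": [
    [0,0,-0.02,0,0.1],
    [0,0,-0.04,0,0.1],
    [0,0,-0.06,0,0.1]
  ]
}}

```text
time: 9.05
tcp_pos: [0.4663, 0.2267, 0.1103]
ee_rot: [-3.045, 0.771, -0.003]
wrist_force: [-0.1, -0.1, -1.4]
finger_gap: 0.0166
finger_force: 30.1
```

Call:
{"method": "step_arm", "body": {
  "rows": [
    [0,0,-0.01,0,0.1],
    [0,0,-0.02,0,0.1],
    [0,0,-0.03,0,0.1],
    [0,0,-0.03,0,0.1]
  ]
}}

```text
time: 9.45
tcp_pos: [0.4658, 0.2269, 0.1063]
ee_rot: [3.046, -0.77, 0.0]
wrist_force: [-0.7, -1.3, -0.9]
finger_gap: 0.0166
finger_force: 30.1
```

Call:
{"method": "step_arm", "body": {
  "rows": [
    [0,0,-0.01,0,0.1],
    [0,0,-0.02,0,0.1],
    [0,0,-0.03,0,0.1],
    [0,0,-0.03,0,0.1]
  ]
}}

```text
time: 9.85
tcp_pos: [0.4663, 0.2268, 0.105]
ee_rot: [-3.045, 0.77, -0.004]
wrist_force: [-3.3, -3.7, 16.6]
finger_gap: 0.0167
finger_force: 32.1
```

Call:
{"method": "step_arm", "body": {
  "rows": [
    [0,0,0,0,0.1],
    [0,0,0,0,0.1],
    [0,0,-0.01,0,0.1],
    [0,0,-0.01,0,0.1]
  ],
  "force": 20
}}

```text
time: 10.25
tcp_pos: [0.4667, 0.2266, 0.1044]
ee_rot: [-3.045, 0.77, -0.006]
wrist_force: [-3.5, -4.8, 19.1]
finger_gap: 0.0166
finger_force: 32.8
```

```bash
python3 - <<'E'
from h import *
im,p=cap("wrist","w6");s=sensors.observe();print(s["time"],s["tcp_pos"],s["wrist_force"],s["ft_torque"],s["finger_gap"],s["finger_force"],L(s["tcp_pos"]))
a,_=cap("side"); q=_ 
b=im[0:480,120:520]; u,v=proj(q,[W(-.06,.066,.08)])[0].astype(int); c=a[max(0,v-75):v+75,u-50:u+50]; c=cv2.resize(c,(400*480//480,600),interpolation=cv2.INTER_CUBIC); cv2.imwrite("pics/c6.png",np.hstack([cv2.resize(b,(400,600)),c]))
E
```

```text
10.3 [0.46667304 0.22659693 0.10443915] [-3.03223291 -4.83208585 19.53307189] [-0.74048198  0.77943066  0.07327955] 0.016834642511466966 32.807229459285736 [-0.08214115  0.06625263]
```

View pics/c6.png

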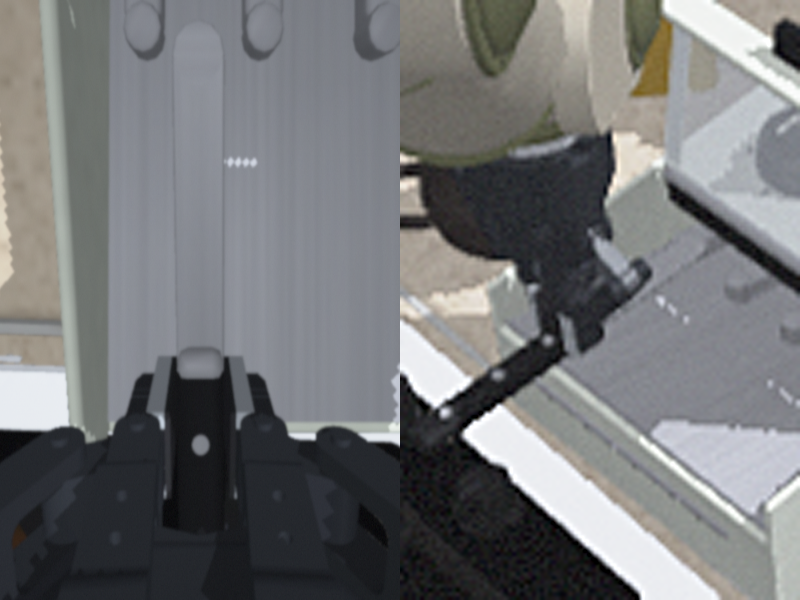

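The tip sits in the lane's mouth between rib noses and looks about 12 mm lower than before, so the pivot works. I'll press further.

Call:
{"method": "step_arm", "body": {
  "rows": [
    [0,0,-0.015,0,0.1],
    [0,0,-0.03,0,0.1],
    [0,0,-0.03,0,0.1]
  ],
  "force": 20
}}

```text
time: 10.65
tcp_pos: [0.4677, 0.2261, 0.1019]
ee_rot: [-3.045, 0.769, -0.01]
wrist_force: [0.6, -8.4, 20.6]
finger_gap: 0.017
finger_force: 35.1
```

Call:
{"method": "step_arm", "body": {
  "rows": [
    [0,0,-0.01,0,0.1],
    [0,0,-0.02,0,0.1],
    [0,0,-0.02,0,0.1]
  ]
}}

```text
time: 10.95
tcp_pos: [0.4681, 0.2259, 0.1002]
ee_rot: [-3.046, 0.769, -0.012]
wrist_force: [0.8, -10.0, 24.5]
finger_gap: 0.017
finger_force: 36.8
```

```bash
cat >> h.py <<'E'
def tipz(im,p,u,v,x):
    "height of the pixel's ray where it crosses steriliser x"
    c,d=ray(p,u,v); f=lambda t:L(c+d*t)[0]-x
    from scipy.optimize import brentq
    return c+d*brentq(f,0.02,1.0)
E
python3 - <<'E'
from h import *
im,p=cap("wrist","w7");s=sensors.observe();print(s["time"],s["tcp_pos"],s["wrist_force"],s["finger_gap"],s["finger_force"],L(s["tcp_pos"]))
# blade edges widths by column gradient at rows
g=cv2.GaussianBlur(cv2.cvtColor(im,cv2.COLOR_BGR2GRAY),(3,3),0).astype(int)
for r in (60,100,140,180,220): print(r,np.argsort(-abs(np.diff(g[r,280:360])))[:4]+280)
g=cv2.GaussianBlur(cv2.cvtColor(cv2.imread("pics/w5.png"),cv2.COLOR_BGR2GRAY),(3,3),0).astype(int)
for r in (60,100,140,180,220): print("old",r,np.argsort(-abs(np.diff(g[r,280:360])))[:4]+280)
E
```

```text
11.0 [0.46814806 0.22588936 0.10025085] [  0.13442845 -10.11543897  24.00056978] 0.016910683346281544 36.82535469532013 [-0.08050703  0.06633003]
60 [340 339 295 296]
100 [341 330 333 334]
140 [340 343 341 293]
180 [294 340 297 293]
220 [293 294 341 340]
old 60 [342 341 343 292]
old 100 [342 341 292 293]
old 140 [293 343 294 342]
old 180 [294 342 343 295]
old 220 [295 342 296 341]
```

Call:
{"method": "step_arm", "body": {
  "rows": [
    [0.06,-0.03,-0.005,0,0.1],
    [0.12,-0.06,-0.03,0,0.1],
    [0.18,-0.1,-0.05,0,0.1],
    [0.24,-0.13,-0.07,0,0.1],
    [0.24,-0.13,-0.07,0,0.1]
  ]
}}

```text
time: 11.5
tcp_pos: [0.4911, 0.2141, 0.0921]
ee_rot: [-3.043, 0.77, -0.005]
wrist_force: [-0.7, -0.1, 14.0]
finger_gap: 0.0171
finger_force: 35.8
```

```bash
python3 - <<'E'
from h import *
im,p=cap("wrist","w8");s=sensors.observe();print(s["time"],s["tcp_pos"],s["wrist_force"],s["finger_gap"],s["finger_force"],L(s["tcp_pos"]))
a,q=cap("side"); u,v=proj(q,[W(-.06,.066,.08)])[0].astype(int); c=cv2.resize(a[v-75:v+75,u-50:u+50],(400,600),interpolation=cv2.INTER_CUBIC)
cv2.imwrite("pics/c8.png",np.hstack([cv2.resize(im[:,120:520],(400,600)),c]))
E
```

```text
11.55 [0.49107832 0.21417265 0.09206116] [8.72484317e-03 5.96304687e-01 1.25337912e+01] 0.016919426187943013 35.72744607925415 [-0.05476308  0.06690228]
```

View pics/c8.png

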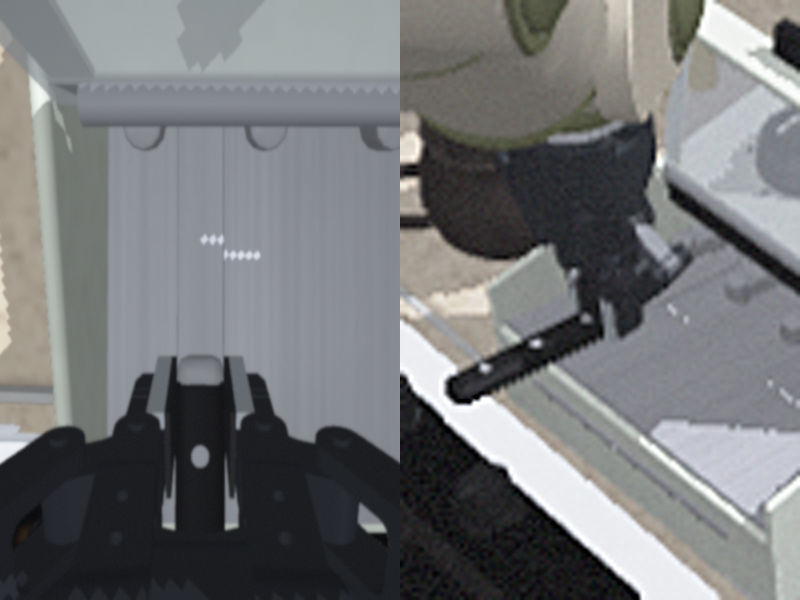

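The blade is under the hood in the leftmost lane and the handle lies tilted along the bed. I'll release, rise, go behind the butt with shut fingers, and come down.

Call:
{"method": "step_arm", "body": {
  "rows": [
    [0,0,0,0,0.33],
    [0,0,0.01,0,0.33],
    [0,0,0.2,0,0.33],
    [0,0,0.5,0,0.33],
    [0,0,0.7,0,0.2]
  ]
}}

```text
time: 12.1
tcp_pos: [0.4899, 0.214, 0.1617]
ee_rot: [-3.045, 0.77, -0.001]
wrist_force: [-0.3, 0.5, 0.6]
finger_gap: 0.0172
finger_force: 0.0
```

Call:
{"method": "step_arm", "body": {
  "rows": [
    [-0.35,0.19,0,0,0],
    [-0.7,0.38,0,0,0],
    [-0.99,0.53,0,0,0],
    [-0.99,0.53,0,0,0]
  ]
}}

```text
time: 12.5
tcp_pos: [0.3875, 0.268, 0.1603]
ee_rot: [3.046, -0.765, -0.003]
wrist_force: [1.6, 0.7, 0.6]
finger_gap: -0.0001
finger_force: 0.0
```

Call:
{"method": "step_arm", "body": {
  "rows": [
    [-0.11,0.06,-0.15,0,0],
    [-0.11,0.06,-0.42,0,0],
    [-0.11,0.06,-0.42,0,0]
  ]
}}

```text
time: 12.8
tcp_pos: [0.3789, 0.2723, 0.1162]
ee_rot: [3.043, -0.769, -0.007]
wrist_force: [0.3, -1.0, 0.3]
finger_gap: 0.0001
finger_force: 0.0
```

```bash
python3 - <<'E'
from h import *
im,p=cap("wrist","w9");s=sensors.observe();print(s["time"],s["tcp_pos"],s["wrist_force"],s["finger_gap"],s["finger_force"],L(s["tcp_pos"]))
cv2.imwrite("pics/c9.png",cv2.resize(im,(480,360)))
E
```

```text
12.85 [0.37977415 0.2725276  0.1176328 ] [ 0.08924916 -0.23272448 -0.34941907] 5.695395978476888e-05 0.0 [-0.1804283   0.06542868]
```

View pics/c9.png

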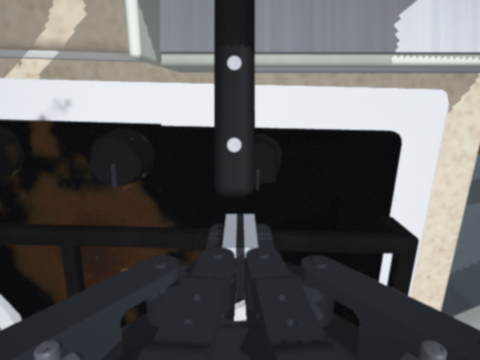

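The knife's butt at about (233,195) is lined up with the shut fingers. I'll push down the slope.

Call:
{"method": "step_arm", "body": {
  "rows": [
    [0.11,-0.06,-0.02,0,0],
    [0.22,-0.12,-0.05,0,0],
    [0.33,-0.18,-0.07,0,0],
    [0.44,-0.24,-0.1,0,0],
    [0.53,-0.285,-0.11,0,0]
  ]
}}

```text
time: 13.35
tcp_pos: [0.4341, 0.2435, 0.1071]
ee_rot: [3.045, -0.772, 0.0]
wrist_force: [-0.3, 0.6, 0.7]
finger_gap: 0.0002
finger_force: 0.1
```

Call:
{"method": "step_arm", "body": {
  "rows": [
    [0.03,-0.015,-0.005,0,0],
    [0.06,-0.03,-0.01,0,0],
    [0.06,-0.03,-0.01,0,0]
  ]
}}

```text
time: 13.65
tcp_pos: [0.439, 0.2413, 0.1063]
ee_rot: [-3.046, 0.77, -0.0]
wrist_force: [-0.2, -0.2, -0.0]
finger_gap: -0.0005
finger_force: 0.0
```

Call:
{"method": "step_arm", "body": {
  "rows": [
    [0.02,-0.01,-0.005,0,0],
    [0.04,-0.02,-0.01,0,0],
    [0.04,-0.02,-0.01,0,0]
  ]
}}

```text
time: 13.95
tcp_pos: [0.4429, 0.2394, 0.1053]
ee_rot: [-3.046, 0.77, -0.0]
wrist_force: [-0.6, 0.9, 0.1]
finger_gap: -0.0
finger_force: 0.0
```

```bash
python3 - <<'E'
from h import *
s=sensors.observe();print(s["time"],s["tcp_pos"],s["wrist_force"],L(s["tcp_pos"]))
E
```

```text
13.95 [0.44291101 0.23941609 0.10533878] [-0.6440199   0.89795997  0.13952814] [-0.1091405   0.06625588]
```

Call:
{"method": "step_arm", "body": {
  "rows": [
    [0.01,-0.005,0,0,0],
    [0.02,-0.01,-0.005,0,0],
    [0.02,-0.01,-0.005,0,0]
  ]
}}

```text
time: 14.25
tcp_pos: [0.4449, 0.2384, 0.1048]
ee_rot: [-3.046, 0.77, -0.0]
wrist_force: [-1.0, 0.6, 0.4]
finger_gap: -0.0002
finger_force: 0.0
```

Call:
{"method": "step_arm", "body": {
  "rows": [
    [0.01,-0.005,0,0,0],
    [0.02,-0.01,-0.005,0,0],
    [0.02,-0.01,-0.005,0,0]
  ]
}}

```text
time: 14.55
tcp_pos: [0.4469, 0.2373, 0.1043]
ee_rot: [-3.046, 0.77, -0.0]
wrist_force: [1.1, -1.0, 0.5]
finger_gap: -0.0001
finger_force: 0.0
```

```bash
python3 - <<'E'
from h import *
im,p=cap("wrist","w10")
s=sensors.observe();print(s["time"],s["tcp_pos"],s["wrist_force"],L(s["tcp_pos"]))
cv2.imwrite("pics/c10.png",cv2.resize(im[100:400,170:470],(500,500),interpolation=cv2.INTER_CUBIC))
E
```

```text
14.6 [0.44688108 0.2373341  0.10429849] [0.23926987 0.28402551 0.57586371] [-0.10465793  0.06630795]
```

View pics/c10.png

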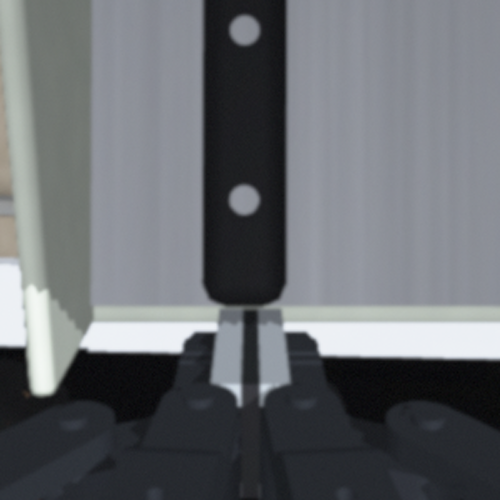

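The butt is almost at the bed's front edge (about 2–4 mm to go) and there's no stop force yet. I'll continue.

Call:
{"method": "step_arm", "body": {
  "rows": [
    [0.01,-0.005,0,0,0],
    [0.02,-0.01,-0.005,0,0],
    [0.02,-0.01,-0.005,0,0]
  ]
}}

```text
time: 14.9
tcp_pos: [0.4486, 0.2365, 0.1039]
ee_rot: [-3.046, 0.77, 0.001]
wrist_force: [-2.6, 0.9, 2.2]
finger_gap: 0.0001
finger_force: 1.5
```

Call:
{"method": "step_arm", "body": {
  "rows": [
    [0.01,-0.005,0,0,0],
    [0.02,-0.01,-0.005,0,0],
    [0.02,-0.01,-0.005,0,0]
  ]
}}

```text
time: 15.2
tcp_pos: [0.4492, 0.2361, 0.1037]
ee_rot: [-3.045, 0.77, 0.005]
wrist_force: [-9.9, 4.9, 9.7]
finger_gap: -0.0003
finger_force: 6.7
```

```bash
python3 - <<'E'
from h import *
im,p=cap("wrist","w11")
s=sensors.observe();print(s["time"],s["tcp_pos"],s["wrist_force"],L(s["tcp_pos"]))
g=cv2.cvtColor(im,cv2.COLOR_BGR2GRAY)
print(g[255:300,316]); print([ (z,L(onz(p,316,v,z)).round(4)) for v,z in ((281,.08),(284,.074))])
g=cv2.cvtColor(cv2.imread("pics/w10.png"),cv2.COLOR_BGR2GRAY);print(g[255:300,316])
E
```

```text
15.25 [0.44922148 0.23605288 0.10366813] [-9.81138508  5.24574341 10.14498773] [-0.10198983  0.06629125]
[32 32 30 30 30 31 32 31 31 32 31 32 31 29 33 32 33 31 31 31 29 26 28 27
 27 26 23 23 25 30 43 51 56 53 50 51 48 51 49 49 48 50 47 50 58]
[(0.08, array([-0.0916,  0.0693])), (0.074, array([-0.0952,  0.0693]))]
[32 32 32 30 32 31 30 34 32 32 31 31 33 32 32 33 32 31 31 29 29 27 26 26
 25 23 27 41 71 92 91 73 57 54 51 49 51 54 62 70 73 72 72 69 69]
```

Call:
{"method": "step_arm", "body": {
  "rows": [
    [-0.15,0.08,0,0,0],
    [-0.15,0.08,0.4,0,0],
    [-0.15,0.08,0.9,0,0.2],
    [-0.15,0.08,1,0,0.45]
  ]
}}

```text
time: 15.65
tcp_pos: [0.437, 0.2441, 0.208]
ee_rot: [-3.042, 0.768, -0.012]
wrist_force: [0.5, 0.0, 0.1]
finger_gap: 0.0283
finger_force: 0.0
```

Call:
{"method": "step_arm", "body": {
  "rows": [
    [0,-0.3,0.5,0.047,0.45],
    [0,-0.6,1,0.094,0.45],
    [0,-1,1,0.141,0.45],
    [0,-1,1,0.188,0.45],
    [0,-1,1,0.235,0.45]
  ]
}}

```text
time: 16.15
tcp_pos: [0.4358, 0.1422, 0.3036]
ee_rot: [3.12, 0.363, 0.002]
wrist_force: [-0.6, 0.8, -0.8]
finger_gap: 0.0384
finger_force: 0.0
```

Call:
{"method": "step_arm", "body": {
  "rows": [
    [0.2,-0.4,0,0.047,0.45],
    [0.4,-0.8,0,0.094,0.45],
    [0.6,-1,0,0.141,0.45],
    [0.6,-1,0,0.188,0.45],
    [0.6,-1,0,0.23,0.45]
  ]
}}

```text
time: 16.65
tcp_pos: [0.4961, 0.0426, 0.3023]
ee_rot: [-2.79, -1.444, 0.002]
wrist_force: [-0.2, 0.7, -0.9]
finger_gap: 0.0386
finger_force: 0.0
```

Call:
{"method": "step_arm", "body": {
  "rows": [
    [0,-0.5,0,0,0.45],
    [0,-1,0,0,0.45],
    [0,-1,0,0,0.45]
  ]
}}

```text
time: 16.95
tcp_pos: [0.4958, -0.061, 0.3024]
ee_rot: [2.796, 1.43, -0.002]
wrist_force: [-0.1, 0.5, -0.3]
finger_gap: 0.0384
finger_force: 0.0
```

Call:
{"method": "step_arm", "body": {
  "rows": [
    [0,-0.5,0,0,0.45],
    [0,-0.85,0,0,0.45],
    [0,-0.85,0,0,0.45],
    [0,-0.85,0,0,0.45]
  ]
}}

```text
time: 17.35
tcp_pos: [0.4957, -0.1416, 0.3028]
ee_rot: [-2.793, -1.436, 0.001]
wrist_force: [-0.7, 0.3, 0.2]
finger_gap: 0.0382
finger_force: 0.0
```

```bash
cat >> h.py <<'E'
def look(f,g=48):
    im,p=cap("wrist",f); s=sensors.observe(); print(s["time"],s["tcp_pos"].round(4),round(yawy(s),1),s["wrist_force"].round(1))
    for k in knives(im,p):
        a=np.radians(k[2]); G=np.array(k[:2])+g*np.array([np.cos(a),np.sin(a)])
        print(np.round(k,1),"grasp",G.round(1),"move",np.r_[(G/1000-s["tcp_pos"][:2])*10,0.037*10-s["tcp_pos"][2]*10,((k[2]-90-yawy(s)+90)%180-90)/180].round(3))
E
python3 -c "
from h import *
look('w12')"
```

```text
17.4 [ 0.4957 -0.1409  0.3029] -35.5 [ 0.1  0.3 -0.4]
[ 476.4 -179.2   52.4  109.3   17.7] grasp [ 505.6 -141.1] move [ 0.099 -0.003 -2.659 -0.011]
[ 506.7 -215.5   58.2  113.3   19.5] grasp [ 532.  -174.7] move [ 0.363 -0.339 -2.659  0.021]
[ 550.4 -240.7   57.8  109.1   18.2] grasp [ 576.  -200.1] move [ 0.803 -0.592 -2.659  0.018]
```

Call:
{"method": "step_arm", "body": {
  "rows": [
    [0.05,0,-0.5,-0.011,0.42],
    [0.1,0,-1,-0.011,0.42],
    [0.1,0,-1,-0.011,0.42]
  ]
}}

```text
time: 17.7
tcp_pos: [0.5038, -0.1391, 0.1984]
ee_rot: [-2.808, -1.388, 0.01]
wrist_force: [-1.8, 0.5, 0.4]
finger_gap: 0.0357
finger_force: 0.0
```

Call:
{"method": "step_arm", "body": {
  "rows": [
    [0,0,-0.5,0,0.42],
    [0,0,-1,0,0.42],
    [0,0,-1,0,0.42]
  ]
}}

```text
time: 18.0
tcp_pos: [0.5043, -0.14, 0.1007]
ee_rot: [-2.811, -1.388, 0.008]
wrist_force: [-0.8, -0.0, 1.2]
finger_gap: 0.0356
finger_force: 0.0
```

Call:
{"method": "step_arm", "body": {
  "rows": [
    [0,0,-0.4,0,0.42],
    [0,0,-0.67,0,0.42],
    [0,0,-0.67,0,0.42]
  ]
}}

```text
time: 18.3
tcp_pos: [0.5063, -0.1414, 0.0371]
ee_rot: [-2.816, -1.39, 0.001]
wrist_force: [0.7, 0.3, 0.4]
finger_gap: 0.0361
finger_force: 0.0
```

Call:
{"method": "step_arm", "body": {
  "rows": [
    [0,0,0,0,0.1],
    [0,0,0,0,0.1],
    [0,0,0,0,0.1],
    [0,0,0,0,0.1],
    [0,0,0,0,0.1]
  ],
  "force": 30
}}

```text
time: 18.8
tcp_pos: [0.5074, -0.1422, 0.0395]
ee_rot: [2.814, 1.388, 0.006]
wrist_force: [1.1, 1.4, 9.3]
finger_gap: 0.0166
finger_force: 29.6
```

Call:
{"method": "step_arm", "body": {
  "rows": [
    [0,0,0.5,0,0.1],
    [0,0,1,-0.045,0.1],
    [-0.3,0,1,-0.09,0.1],
    [-0.6,0,1,-0.135,0.1],
    [-1,0,1,-0.18,0.1]
  ]
}}

```text
time: 19.3
tcp_pos: [0.4057, -0.1418, 0.1384]
ee_rot: [3.092, 0.54, 0.005]
wrist_force: [0.5, -0.8, -1.9]
finger_gap: 0.0168
finger_force: 29.7
```

Call:
{"method": "step_arm", "body": {
  "rows": [
    [-0.2,0.2,0.2,-0.045,0.1],
    [-0.4,0.5,0.4,-0.09,0.1],
    [-0.55,0.8,0.4,-0.135,0.1],
    [-0.55,1,0.4,-0.18,0.1],
    [-0.55,1,0.4,-0.225,0.1]
  ]
}}

```text
time: 19.8
tcp_pos: [0.3503, -0.0398, 0.1782]
ee_rot: [3.09, -0.562, 0.005]
wrist_force: [0.6, -1.6, -0.9]
finger_gap: 0.0164
finger_force: 29.7
```

Call:
{"method": "step_arm", "body": {
  "rows": [
    [0,0.5,0,-0.044,0.1],
    [0.05,1,0,-0.044,0.1],
    [0.05,1,0,-0.044,0.1]
  ]
}}

```text
time: 20.1
tcp_pos: [0.3553, 0.0619, 0.178]
ee_rot: [-3.046, 0.763, -0.004]
wrist_force: [-0.4, -0.5, 0.3]
finger_gap: 0.0167
finger_force: 29.8
```

Call:
{"method": "step_arm", "body": {
  "rows": [
    [0.2,0.5,0,0,0.1],
    [0.4,1,0,0,0.1],
    [0.4,1,0,0,0.1],
    [0.4,1,0,0,0.1]
  ]
}}

```text
time: 20.5
tcp_pos: [0.396, 0.1595, 0.1775]
ee_rot: [-3.047, 0.764, -0.003]
wrist_force: [0.2, -1.0, -0.9]
finger_gap: 0.0166
finger_force: 29.9
```

```bash
cat >> h.py <<'E'
def held(f,y,X=-.083):
    "find held blade's tip column/row in the wrist view; move to the lane's start"
    im,p=cap("wrist",f);s=sensors.observe();t=s["tcp_pos"]
    g=cv2.GaussianBlur(cv2.cvtColor(im,cv2.COLOR_BGR2GRAY),(3,3),0).astype(int)
    for r in (60,100,140,180,220): print(r,np.sort(np.argsort(-abs(np.diff(g[r,280:360])))[:4]+280))
    print("col318",g[0:60,318])
    print(s["time"],t.round(4),s["wrist_force"].round(1),round(s["finger_gap"],4),"X,y",L(t).round(4),"turn",((-118.34-yawy(s))/180).round(4),"move",((W(X,y)-t)*10).round(3))
E
python3 -c "
from h import *
held('w13',.022)"
```

```text
60 [296 297 346 347]
100 [297 344 345 346]
140 [296 297 298 347]
180 [296 297 298 346]
220 [287 288 289 298]
col318 [130 130 131 131 131 130 130 131 131 131 131 130 130 130 132 137 143 146
 148 149 150 151 152 153 153 154 154 155 155 154 153 153 152 152 152 151
 151 150 150 151 152 152 152 152 151 151 151 150 150 150 149 148 148 148
 148 148 149 149 148 148]
20.55 [0.3956 0.1584 0.1773] [ 0.  -0.1 -2. ] 0.0169 X,y [-0.1123 -0.0275] turn -0.0006 move [ 0.493  0.296 -1.773]
```

Call:
{"method": "step_arm", "body": {
  "rows": [
    [0.25,0.15,0,0,0.1],
    [0.49,0.3,0,0,0.1],
    [0.49,0.3,-0.3,0,0.1],
    [0.49,0.3,-0.55,0,0.1],
    [0.49,0.3,-0.62,0,0.1]
  ]
}}

```text
time: 21.05
tcp_pos: [0.4437, 0.1867, 0.1131]
ee_rot: [3.044, -0.771, -0.005]
wrist_force: [0.1, 0.8, -0.1]
finger_gap: 0.0162
finger_force: 29.9
```

Call:
{"method": "step_arm", "body": {
  "rows": [
    [0,0,-0.03,0,0.1],
    [0,0,-0.06,0,0.1],
    [0,0,-0.09,0,0.1],
    [0,0,-0.11,0,0.1]
  ],
  "force": 20
}}

```text
time: 21.45
tcp_pos: [0.4471, 0.1875, 0.1065]
ee_rot: [-3.046, 0.768, -0.012]
wrist_force: [1.0, -8.1, 23.1]
finger_gap: 0.0165
finger_force: 35.4
```

Call:
{"method": "step_arm", "body": {
  "rows": [
    [0,0,-0.015,0,0.1],
    [0,0,-0.03,0,0.1],
    [0,0,-0.045,0,0.1],
    [0,0,-0.045,0,0.1]
  ]
}}

```text
time: 21.85
tcp_pos: [0.4482, 0.1872, 0.1031]
ee_rot: [-3.045, 0.768, -0.017]
wrist_force: [1.4, -11.3, 26.4]
finger_gap: 0.0168
finger_force: 41.3
```

Call:
{"method": "step_arm", "body": {
  "rows": [
    [0,0,-0.015,0,0.1],
    [0,0,-0.03,0,0.1],
    [0,0,-0.03,0,0.1]
  ]
}}

```text
time: 22.15
tcp_pos: [0.4486, 0.187, 0.1015]
ee_rot: [-3.045, 0.767, -0.02]
wrist_force: [-2.7, -13.7, 42.1]
finger_gap: 0.0161
finger_force: 45.4
```

```bash
python3 -c "
from h import *
held('w14',.022,-.055)"
```

```text
60 [300 301 337 338]
100 [295 339 340 343]
140 [295 298 340 341]
180 [296 340 341 343]
220 [296 340 343 344]
col318 [103 114 131 139 141 141 141 141 141 141 142 142 142 142 142 142 142 142
 142 142 142 142 142 142 143 143 143 143 143 143 143 143 143 143 143 143
 143 143 143 143 143 143 143 144 144 144 143 142 141 141 143 145 146 147
 148 149 150 151 151 151]
22.2 [0.4486 0.187  0.1015] [ -2.8 -14.3  42.6] 0.0171 X,y [-0.0793  0.0228] turn -0.0003 move [ 0.21  -0.122 -1.015]
```

Call:
{"method": "step_arm", "body": {
  "rows": [
    [0,0,0.05,0,0.1],
    [0.07,-0.04,0.04,0,0.1],
    [0.14,-0.08,0.02,0,0.1],
    [0.21,-0.12,0,0,0.1],
    [0.21,-0.12,0,0,0.1]
  ]
}}

```text
time: 22.7
tcp_pos: [0.4674, 0.1756, 0.0956]
ee_rot: [-3.046, 0.77, -0.002]
wrist_force: [2.4, -3.1, 4.5]
finger_gap: 0.0163
finger_force: 41.2
```

```bash
python3 -c "
from h import *
held('w15',.022,-.055)
p=eyes.camera_params('wrist'); im=cv2.imread('pics/w15.png')
cv2.imwrite('pics/c15.png',im)"
```

```text
60 [323 336 337 351]
100 [280 281 282 283]
140 [294 339 340 343]
180 [294 298 340 343]
220 [294 295 340 343]
col318 [191 191 191 192 192 192 191 191 191 192 192 192 192 192 192 192 192 192
 192 192 192 192 192 193 193 193 193 193 193 193 193 193 193 193 193 193
 194 194 194 194 194 194 194 194 194 194 193 191 188 184 180 176 171 166
 163 162 164 166 168 168]
22.75 [0.4674 0.1757 0.0957] [ 3.1 -3.6  3.3] 0.0166 X,y [-0.0573  0.0218] turn 0.0001 move [ 0.021 -0.009 -0.957]
```

Call:
{"method": "step_arm", "body": {
  "rows": [
    [0,0,0,0,0.33],
    [0,0,0.01,0,0.33],
    [0,0,0.2,0,0.33],
    [0,0,0.5,0,0.33],
    [0,0,0.7,0,0.2]
  ]
}}

```text
time: 23.25
tcp_pos: [0.4658, 0.1765, 0.1671]
ee_rot: [-3.046, 0.768, -0.0]
wrist_force: [-0.5, 0.6, 0.0]
finger_gap: 0.0173
finger_force: 0.0
```

Call:
{"method": "step_arm", "body": {
  "rows": [
    [-0.35,0.19,0,0,0],
    [-0.7,0.38,0,0,0],
    [-0.99,0.53,0,0,0],
    [-0.99,0.53,0,0,0]
  ]
}}

```text
time: 23.65
tcp_pos: [0.3632, 0.2305, 0.1656]
ee_rot: [3.046, -0.764, -0.004]
wrist_force: [1.0, -0.8, 0.9]
finger_gap: 0.0001
finger_force: 0.0
```

Call:
{"method": "step_arm", "body": {
  "rows": [
    [-0.09,0.05,-0.15,0,0],
    [-0.09,0.05,-0.46,0,0],
    [-0.09,0.05,-0.46,0,0]
  ]
}}

```text
time: 23.95
tcp_pos: [0.3565, 0.2339, 0.1175]
ee_rot: [3.043, -0.768, -0.008]
wrist_force: [-1.1, -0.5, 0.1]
finger_gap: 0.0001
finger_force: 0.0
```

```bash
cat >> h.py <<'E'
def butt(f):
    "butt row of the handle ahead of the shut fingers: bright pads' top row and the dark column above"
    im,p=cap("wrist",f);s=sensors.observe();g=cv2.cvtColor(im,cv2.COLOR_BGR2GRAY)
    m=(g[:240]<60).astype(np.uint8); m[:, :250]=0; m[:,390:]=0
    print(s["time"],s["tcp_pos"].round(4),s["wrist_force"].round(1),"X,y",L(s["tcp_pos"]).round(4))
    for r in (60,120,180,200,220): 
        c=np.where(m[r])[0]; print(r,(c.min(),c.max(),len(c)) if len(c) else None)
    print("col",g[225:300:3,308],g[225:300:3,319])
E
python3 -c "
from h import *
butt('w16')"
```

```text
24.0 [0.3575 0.2341 0.1191] [-0.1  0.6  0.1] X,y [-0.1818  0.021 ]
60 (np.int64(290), np.int64(341), 52)
120 (np.int64(292), np.int64(341), 50)
180 (np.int64(250), np.int64(389), 140)
200 (np.int64(250), np.int64(389), 119)
220 (np.int64(250), np.int64(389), 140)
col [ 43  41  40  41  42  41  43  42  42  41  36  33  28  19  15   9  13   9
  13  12 106 155 155 154 155] [45 45 44 45 44 45 45 45 45 42 38 33 29 21 10 15 11 12 13 12 24 35 35 35
 38]
```

Call:
{"method": "step_arm", "body": {
  "rows": [
    [0.12,-0.065,-0.02,0,0],
    [0.24,-0.13,-0.04,0,0],
    [0.36,-0.195,-0.06,0,0],
    [0.48,-0.26,-0.08,0,0],
    [0.6,-0.32,-0.1,0,0]
  ]
}}

```text
time: 24.5
tcp_pos: [0.4192, 0.2015, 0.1098]
ee_rot: [-3.046, 0.77, -0.001]
wrist_force: [-0.9, 0.4, 0.4]
finger_gap: -0.0
finger_force: 0.0
```

Call:
{"method": "step_arm", "body": {
  "rows": [
    [0.02,-0.01,-0.005,0,0],
    [0.04,-0.02,-0.01,0,0],
    [0.06,-0.03,-0.01,0,0],
    [0.06,-0.03,-0.01,0,0]
  ]
}}

```text
time: 24.9
tcp_pos: [0.4237, 0.1995, 0.1089]
ee_rot: [-3.046, 0.768, -0.0]
wrist_force: [-0.3, 0.1, 0.6]
finger_gap: -0.0001
finger_force: 0.0
```

Call:
{"method": "step_arm", "body": {
  "rows": [
    [0.01,-0.005,-0.005,0,0],
    [0.02,-0.01,-0.005,0,0],
    [0.02,-0.01,-0.005,0,0]
  ]
}}

```text
time: 25.2
tcp_pos: [0.4258, 0.1984, 0.1084]
ee_rot: [-3.046, 0.768, -0.0]
wrist_force: [-0.0, 0.5, 0.3]
finger_gap: 0.0002
finger_force: 0.0
```

Call:
{"method": "step_arm", "body": {
  "rows": [
    [0.01,-0.005,0,0,0],
    [0.02,-0.01,0,0,0],
    [0.02,-0.01,0,0,0]
  ]
}}

```text
time: 25.5
tcp_pos: [0.4279, 0.1973, 0.1083]
ee_rot: [-3.046, 0.769, -0.0]
wrist_force: [-0.1, 0.2, -0.0]
finger_gap: -0.0001
finger_force: 0.0
```

```bash
python3 - <<'E'
from h import *
s=sensors.observe();print(s["time"],s["tcp_pos"],s["wrist_force"],L(s["tcp_pos"]))
E
```

```text
25.5 [0.42794955 0.19734555 0.10833255] [-0.06117942  0.18573226 -0.00735549] [-0.10233844  0.02212529]
```

Call:
{"method": "step_arm", "body": {
  "rows": [
    [0.01,-0.005,0,0,0],
    [0.02,-0.01,0,0,0],
    [0.02,-0.01,0,0,0]
  ]
}}

```text
time: 25.8
tcp_pos: [0.4288, 0.1965, 0.1081]
ee_rot: [3.046, -0.769, -0.004]
wrist_force: [-5.0, 2.7, 1.9]
finger_gap: -0.0
finger_force: 2.8
```

Call:
{"method": "step_arm", "body": {
  "rows": [
    [0.01,-0.005,0,0,0],
    [0.02,-0.01,0,0,0],
    [0.02,-0.01,0,0,0]
  ]
}}

```text
time: 26.1
tcp_pos: [0.4292, 0.1961, 0.1079]
ee_rot: [3.046, -0.769, -0.01]
wrist_force: [-10.1, 6.6, 4.8]
finger_gap: -0.0001
finger_force: 6.7
```

```bash
python3 -c "
from h import *
butt('w17')
im=cv2.imread('pics/w17.png');g=cv2.cvtColor(im,cv2.COLOR_BGR2GRAY)
print(g[250:300:2,312],g[250:300:2,240:420:12].T[:3])"
```

```text
26.15 [0.4292 0.1961 0.1079] [-9.7  6.7  4.9] X,y [-0.1006  0.0216]
60 (np.int64(297), np.int64(343), 47)
120 (np.int64(297), np.int64(343), 29)
180 (np.int64(297), np.int64(343), 47)
200 (np.int64(297), np.int64(343), 47)
220 (np.int64(297), np.int64(343), 28)
col [ 32  34  34  34  33  34  33  34  35  34  35  32  35  34  33  34  34  29
  27  59 123 115 118 148 170] [164 161  75  35  34  35  36  35  34  33  35  35  36  35  34  35  35  30
  27  30  66  29  28  37  41]
[ 34  35  35  36  36  35  36  35  35  35  36  34  30  32  27  27  35  91
 117 115 114 119 151 169 170] [[165 166 168 167 168 167 169 167 168 167 168 168 167 168 168 168 167 168
  168 174 197 205 205 200 183]
 [162 162 162 162 161 161 160 161 160 160 161 161 161 162 162 161 161 161
  162 169 198 209 209 201 185]
 [162 163 162 164 164 164 163 164 164 164 164 164 164 164 164 164 164 165
  164 172 197 207 206 201 184]]
```

Call:
{"method": "step_arm", "body": {
  "rows": [
    [-0.15,0.08,0,0,0],
    [-0.15,0.08,0.4,0,0],
    [-0.15,0.08,0.9,0,0.2],
    [-0.15,0.08,1,0,0.45]
  ]
}}

```text
time: 26.55
tcp_pos: [0.418, 0.2041, 0.213]
ee_rot: [-3.043, 0.767, -0.013]
wrist_force: [-0.3, 0.0, 0.7]
finger_gap: 0.0284
finger_force: 0.0
```

Call:
{"method": "step_arm", "body": {
  "rows": [
    [0,-0.3,0.5,0.047,0.45],
    [0,-0.6,0.95,0.094,0.45],
    [0,-1,0.95,0.141,0.45],
    [0,-1,0.95,0.188,0.45],
    [0,-1,0.95,0.235,0.45]
  ]
}}

```text
time: 27.05
tcp_pos: [0.4167, 0.1023, 0.3034]
ee_rot: [3.12, 0.36, 0.002]
wrist_force: [-0.3, 0.2, 1.2]
finger_gap: 0.0383
finger_force: 0.0
```

Call:
{"method": "step_arm", "body": {
  "rows": [
    [0.2,-0.4,0,0.047,0.45],
    [0.4,-0.8,0,0.094,0.45],
    [0.7,-1,0,0.141,0.45],
    [0.8,-1,0,0.188,0.45],
    [0.8,-1,0,0.235,0.45]
  ]
}}

```text
time: 27.55
tcp_pos: [0.4978, 0.0026, 0.3021]
ee_rot: [-2.791, -1.442, 0.001]
wrist_force: [-0.3, 0.6, 0.1]
finger_gap: 0.0384
finger_force: 0.0
```

Call:
{"method": "step_arm", "body": {
  "rows": [
    [0,-0.5,0,0.01,0.45],
    [0,-1,0,0.01,0.45],
    [0,-1,0,0.01,0.45]
  ]
}}

```text
time: 27.85
tcp_pos: [0.4967, -0.1009, 0.3022]
ee_rot: [2.775, 1.472, -0.002]
wrist_force: [-0.3, 0.7, -1.1]
finger_gap: 0.0385
finger_force: 0.0
```

Call:
{"method": "step_arm", "body": {
  "rows": [
    [0,-0.45,0,0,0.45],
    [0,-0.45,0,0,0.45],
    [0,-0.45,0,0,0.45]
  ]
}}

```text
time: 28.15
tcp_pos: [0.4967, -0.1416, 0.3027]
ee_rot: [-2.772, -1.477, 0.001]
wrist_force: [-0.1, -0.2, -0.8]
finger_gap: 0.0386
finger_force: 0.0
```

```bash
python3 -c "
from h import *
look('w18')"
```

```text
28.2 [ 0.4967 -0.1409  0.3029] -33.8 [-0.8  0.3  0.4]
[ 507.6 -214.5   60.4  112.4   23.4] grasp [ 531.3 -172.7] move [ 0.346 -0.318 -2.659  0.024]
[ 550.  -241.2   57.3  108.9   18.5] grasp [ 576.  -200.8] move [ 0.793 -0.599 -2.659  0.006]
```

```bash
python3 - <<'E'
from h import *
im=cv2.imread("pics/w18.png");p=eyes.camera_params("wrist")
g=cv2.cvtColor(im,cv2.COLOR_BGR2GRAY)
for r in range(180,310,10):
    c=np.where(g[r,200:480]<60)[0]+200; print(r,[(int(q[0]),int(q[-1])) for q in np.split(c,np.where(np.diff(c)>3)[0]+1) if len(q)>3])
for r in (85,95,105,115,130,150): 
    c=np.where(g[r,330:460]>135)[0]+330; print(r,[(int(q[0]),int(q[-1])) for q in np.split(c,np.where(np.diff(c)>3)[0]+1) if len(q)>5])
E
```

```text
180 []
190 []
200 [(363, 380), (414, 431)]
210 [(362, 380), (413, 421), (427, 431)]
220 [(362, 379), (413, 430)]
230 [(362, 379), (413, 430)]
240 [(362, 379), (412, 430)]
250 [(362, 368), (375, 378), (412, 419), (426, 429)]
260 [(361, 378), (411, 429)]
270 [(361, 378), (411, 428)]
280 [(361, 367), (411, 417)]
290 [(259, 265), (361, 380), (410, 427)]
300 [(256, 266), (375, 384)]
85 [(330, 413), (417, 459)]
95 [(330, 354), (369, 403), (420, 459)]
105 [(330, 353), (367, 403), (418, 459)]
115 [(367, 382), (418, 433)]
130 [(367, 382), (418, 434)]
150 [(366, 381), (417, 432)]
```

```bash
python3 - <<'E'
from h import *
p=eyes.camera_params("wrist");t=sensors.observe()["tcp_pos"]
for a,b in (((371.5,200),(369.5,272)),((422.5,200),(419.3,272))):
    A=onz(p,*a,.018);B=onz(p,*b,.018);d=A-B;ang=np.degrees(np.arctan2(d[1],d[0]))
    bt=onz(p,b[0],295,.018); print(A,B,ang,bt)
A=onz(p,374,115,.0125);B=onz(p,374,150,.0125);print(A,B)
E
```

```text
[ 0.53464216 -0.17297655  0.018     ] [ 0.49354119 -0.23497064  0.018     ] 56.45633493224807 [ 0.48011903 -0.25641331  0.018     ]
[ 0.57587796 -0.20059763  0.018     ] [ 0.53574057 -0.26322512  0.018     ] 57.34455706797896 [ 0.52297572 -0.28510373  0.018     ]
[ 0.5792882  -0.10709042  0.0125    ] [ 0.56229005 -0.13441679  0.0125    ]
```

Call:
{"method": "step_arm", "body": {
  "rows": [
    [0.2,-0.17,-0.5,0,0.42],
    [0.37,-0.34,-1,0,0.42],
    [0.37,-0.34,-1,0,0.42]
  ]
}}

```text
time: 28.5
tcp_pos: [0.5333, -0.1745, 0.1989]
ee_rot: [-2.765, -1.478, 0.006]
wrist_force: [0.1, -1.3, 0.1]
finger_gap: 0.0359
finger_force: 0.0
```

Call:
{"method": "step_arm", "body": {
  "rows": [
    [0,0,-0.5,0,0.42],
    [0,0,-1,0,0.42],
    [0,0,-1,0,0.42]
  ]
}}

```text
time: 28.8
tcp_pos: [0.5316, -0.1732, 0.0995]
ee_rot: [-2.763, -1.477, 0.008]
wrist_force: [0.4, 0.2, -0.5]
finger_gap: 0.0357
finger_force: 0.0
```

Call:
{"method": "step_arm", "body": {
  "rows": [
    [0,0,-0.4,0,0.42],
    [0,0,-0.67,0,0.42],
    [0,0,-0.67,0,0.42]
  ]
}}

```text
time: 29.1
tcp_pos: [0.5337, -0.1748, 0.0366]
ee_rot: [-2.769, -1.48, 0.002]
wrist_force: [0.3, 0.9, 0.0]
finger_gap: 0.0357
finger_force: 0.0
```

Call:
{"method": "step_arm", "body": {
  "rows": [
    [0,0,0,0,0.1],
    [0,0,0,0,0.1],
    [0,0,0,0,0.1],
    [0,0,0,0,0.1],
    [0,0,0,0,0.1]
  ],
  "force": 30
}}

```text
time: 29.6
tcp_pos: [0.5352, -0.176, 0.0394]
ee_rot: [2.768, 1.478, 0.005]
wrist_force: [0.2, 1.4, 8.4]
finger_gap: 0.0163
finger_force: 29.8
```

Call:
{"method": "step_arm", "body": {
  "rows": [
    [0,0,0.5,0,0.1],
    [0,0,1,-0.045,0.1],
    [-0.3,0,1,-0.09,0.1],
    [-0.6,0,1,-0.135,0.1],
    [-1,0,1,-0.18,0.1]
  ]
}}

```text
time: 30.1
tcp_pos: [0.4336, -0.1757, 0.1382]
ee_rot: [3.073, 0.639, 0.004]
wrist_force: [-0.3, 0.2, -1.1]
finger_gap: 0.0166
finger_force: 29.6
```

Call:
{"method": "step_arm", "body": {
  "rows": [
    [-0.3,0.2,0.2,-0.045,0.1],
    [-0.6,0.5,0.4,-0.09,0.1],
    [-0.9,0.8,0.4,-0.135,0.1],
    [-0.9,1,0.4,-0.18,0.1],
    [-0.9,1,0.4,-0.225,0.1]
  ]
}}

```text
time: 30.6
tcp_pos: [0.3429, -0.0738, 0.178]
ee_rot: [3.106, -0.463, 0.004]
wrist_force: [1.0, -0.6, -1.6]
finger_gap: 0.0169
finger_force: 29.7
```

```bash
python3 -c "
from h import *
held('w19',-.022)"
```

```text
60 [293 294 295 344]
100 [291 292 293 295]
140 [292 293 294 296]
180 [293 294 295 297]
220 [294 295 343 344]
col318 [159 159 159 158 158 156 151 145 142 146 153 159 161 162 163 164 165 166
 167 168 169 170 170 170 170 169 169 168 167 167 166 166 165 165 165 165
 165 166 167 166 167 170 176 180 182 182 182 183 184 184 185 184 184 183
 183 183 182 182 182 180]
30.65 [ 0.3436 -0.0747  0.178 ] [ 0.6 -0.9 -0.9] 0.0164 X,y [-0.0474 -0.2574] turn -0.061 move [ 0.804  2.241 -1.78 ]
```

Call:
{"method": "step_arm", "body": {
  "rows": [
    [0,0.5,0,-0.03,0.1],
    [0,1,0,-0.061,0.1],
    [0,1,0,-0.061,0.1]
  ]
}}

```text
time: 30.95
tcp_pos: [0.3432, 0.0274, 0.1773]
ee_rot: [-3.051, 0.747, -0.002]
wrist_force: [-0.5, -1.2, -1.3]
finger_gap: 0.0166
finger_force: 29.8
```

Call:
{"method": "step_arm", "body": {
  "rows": [
    [0,0.4,0,0,0.1],
    [0,0.8,0,0,0.1],
    [0,0.8,0,0,0.1]
  ]
}}

```text
time: 31.25
tcp_pos: [0.3434, 0.1076, 0.1774]
ee_rot: [-3.052, 0.739, -0.003]
wrist_force: [0.4, -1.2, -0.8]
finger_gap: 0.017
finger_force: 29.8
```

Call:
{"method": "step_arm", "body": {
  "rows": [
    [0.4,0.22,0,0,0.1],
    [0.79,0.45,0,0,0.1],
    [0.79,0.45,-0.3,0,0.1],
    [0.79,0.45,-0.55,0,0.1],
    [0.79,0.45,-0.63,0,0.1]
  ]
}}

```text
time: 31.75
tcp_pos: [0.4225, 0.1489, 0.1123]
ee_rot: [3.05, -0.749, -0.003]
wrist_force: [-0.9, -0.9, 0.1]
finger_gap: 0.0166
finger_force: 29.9
```

Call:
{"method": "step_arm", "body": {
  "rows": [
    [0,0,-0.03,0,0.1],
    [0,0,-0.06,0,0.1],
    [0,0,-0.09,0,0.1],
    [0,0,-0.11,0,0.1]
  ],
  "force": 20
}}

```text
time: 32.15
tcp_pos: [0.4254, 0.1484, 0.1056]
ee_rot: [-3.05, 0.75, -0.014]
wrist_force: [0.8, -8.7, 22.7]
finger_gap: 0.0169
finger_force: 36.5
```

Call:
{"method": "step_arm", "body": {
  "rows": [
    [0,0,-0.015,0,0.1],
    [0,0,-0.03,0,0.1],
    [0,0,-0.04,0,0.1],
    [0,0,-0.04,0,0.1]
  ]
}}

```text
time: 32.55
tcp_pos: [0.4264, 0.1479, 0.1024]
ee_rot: [-3.05, 0.75, -0.018]
wrist_force: [0.5, -11.6, 26.9]
finger_gap: 0.0167
finger_force: 41.8
```

```bash
python3 -c "
from h import *
held('w20',-.022,-.057)"
```

```text
60 [294 297 338 339]
100 [296 297 339 340]
140 [345 349 353 357]
180 [295 340 341 343]
220 [294 295 340 343]
col318 [136 136 136 136 137 137 137 137 137 137 137 136 136 136 136 137 137 137
 137 137 136 136 137 137 137 137 137 137 137 137 137 137 137 138 138 138
 138 138 138 138 137 138 139 140 141 142 143 145 146 147 149 149 150 150
 149 149 149 149 148 148]
32.6 [0.4264 0.1479 0.1024] [  0.9 -12.9  26.7] 0.0167 X,y [-0.0802 -0.0221] turn -0.004 move [ 0.205 -0.109 -1.024]
```

Call:
{"method": "step_arm", "body": {
  "rows": [
    [0,0,0.03,-0.004,0.1],
    [0.07,-0.04,0.02,-0.004,0.1],
    [0.14,-0.075,-0.01,-0.004,0.1],
    [0.21,-0.11,-0.03,-0.004,0.1],
    [0.21,-0.11,-0.03,-0.004,0.1]
  ]
}}

```text
time: 33.1
tcp_pos: [0.4456, 0.1379, 0.0961]
ee_rot: [-3.045, 0.771, -0.004]
wrist_force: [1.0, -0.4, 8.2]
finger_gap: 0.0162
finger_force: 39.6
```

Call:
{"method": "step_arm", "body": {
  "rows": [
    [0,0,0,0,0.33],
    [0,0,0.01,0,0.33],
    [0,0,0.2,0,0.33],
    [0,0,0.5,0,0.33],
    [0,0,0.7,0,0.2]
  ]
}}

```text
time: 33.6
tcp_pos: [0.4441, 0.1384, 0.1667]
ee_rot: [-3.045, 0.77, -0.001]
wrist_force: [-0.4, -0.8, 0.4]
finger_gap: 0.0172
finger_force: 0.0
```

Call:
{"method": "step_arm", "body": {
  "rows": [
    [-0.35,0.19,0,0,0],
    [-0.7,0.38,0,0,0],
    [-0.99,0.53,0,0,0],
    [-0.99,0.53,0,0,0]
  ]
}}

```text
time: 34.0
tcp_pos: [0.3415, 0.1924, 0.1653]
ee_rot: [3.046, -0.766, -0.003]
wrist_force: [-0.5, -0.4, 0.1]
finger_gap: -0.0001
finger_force: 0.0
```

Call:
{"method": "step_arm", "body": {
  "rows": [
    [-0.09,0.05,-0.15,0,0],
    [-0.09,0.05,-0.46,0,0],
    [-0.09,0.05,-0.46,0,0]
  ]
}}

```text
time: 34.3
tcp_pos: [0.3348, 0.196, 0.1174]
ee_rot: [3.043, -0.77, -0.008]
wrist_force: [0.4, -0.3, 0.8]
finger_gap: 0.0002
finger_force: 0.0
```

```bash
python3 -c "
from h import *
butt('w21')"
```

```text
34.35 [0.3357 0.1961 0.1188] [-0.5  0.4  0.6] X,y [-0.1829 -0.0227]
60 (np.int64(288), np.int64(339), 52)
120 (np.int64(289), np.int64(339), 51)
180 (np.int64(250), np.int64(368), 119)
200 (np.int64(250), np.int64(368), 99)
220 (np.int64(250), np.int64(367), 118)
col [ 42  43  44  42  43  44  42  44  45  40  35  32  28  18  14  13  16  14
  10  13 106 155 156 156 155] [45 47 45 46 46 45 45 45 45 43 38 32 26 19 10 14 12 11 12 13 22 35 35 35
 36]
```

Call:
{"method": "step_arm", "body": {
  "rows": [
    [0.12,-0.065,-0.02,0,0],
    [0.24,-0.13,-0.04,0,0],
    [0.36,-0.19,-0.06,0,0],
    [0.48,-0.25,-0.08,0,0],
    [0.6,-0.31,-0.1,0,0]
  ]
}}

```text
time: 34.85
tcp_pos: [0.3972, 0.1646, 0.1093]
ee_rot: [-3.045, 0.772, -0.001]
wrist_force: [-0.2, 0.5, 0.4]
finger_gap: -0.0004
finger_force: 0.2
```

Call:
{"method": "step_arm", "body": {
  "rows": [
    [0.02,-0.01,-0.005,0,0],
    [0.04,-0.02,-0.01,0,0],
    [0.06,-0.03,-0.01,0,0],
    [0.08,-0.04,-0.015,0,0],
    [0.09,-0.045,-0.015,0,0]
  ]
}}

```text
time: 35.35
tcp_pos: [0.4047, 0.161, 0.1078]
ee_rot: [-3.046, 0.77, 0.0]
wrist_force: [-0.4, 0.4, -0.5]
finger_gap: -0.0004
finger_force: 0.1
```

Call:
{"method": "step_arm", "body": {
  "rows": [
    [0.01,-0.005,0,0,0],
    [0.02,-0.01,0,0,0],
    [0.02,-0.01,0,0,0]
  ]
}}

```text
time: 35.65
tcp_pos: [0.4069, 0.1599, 0.1079]
ee_rot: [-3.045, 0.771, -0.0]
wrist_force: [0.3, -0.3, 0.6]
finger_gap: -0.0002
finger_force: 0.0
```

Call:
{"method": "step_arm", "body": {
  "rows": [
    [0.01,-0.005,0,0,0],
    [0.015,-0.007,0,0,0],
    [0.015,-0.007,0,0,0]
  ]
}}

```text
time: 35.95
tcp_pos: [0.4079, 0.1592, 0.1077]
ee_rot: [3.045, -0.771, -0.001]
wrist_force: [-1.4, 1.5, -0.1]
finger_gap: -0.0
finger_force: 1.0
```

```bash
python3 -c "
from h import *
butt('w22')"
```

```text
36.0 [0.408  0.1593 0.1077] [-2.4  0.8  0.9] X,y [-0.1018 -0.0209]
60 (np.int64(295), np.int64(341), 47)
120 (np.int64(295), np.int64(340), 27)
180 (np.int64(294), np.int64(340), 47)
200 (np.int64(294), np.int64(340), 47)
220 (np.int64(294), np.int64(339), 25)
col [ 59  35  35  38  45  48  44  37  43  46  42  34  38  43  40  41  43  37
  32  69 143 117 125 165 171] [229 198  53  49  49  49  49  48  48  48  49  49  48  49  50  49  45  40
  31  61  96  40  39  39  39]
```

Contact begins at the stop. One more small press, then I'll retreat and look for the last knife.

Call:
{"method": "step_arm", "body": {
  "rows": [
    [0.01,-0.005,0,0,0],
    [0.02,-0.01,0,0,0],
    [0.02,-0.01,0,0,0]
  ]
}}

```text
time: 36.3
tcp_pos: [0.4085, 0.1586, 0.1075]
ee_rot: [3.045, -0.771, -0.007]
wrist_force: [-8.3, 4.4, 3.7]
finger_gap: 0.0001
finger_force: 5.0
```

Call:
{"method": "step_arm", "body": {
  "rows": [
    [-0.15,0.08,0,0,0],
    [-0.15,0.08,0.4,0,0],
    [-0.15,0.08,0.9,0,0.2],
    [-0.15,0.08,1,0,0.45]
  ]
}}

```text
time: 36.7
tcp_pos: [0.3965, 0.1668, 0.2123]
ee_rot: [-3.043, 0.769, -0.014]
wrist_force: [0.5, 0.4, 0.1]
finger_gap: 0.0279
finger_force: 0.0
```

Call:
{"method": "step_arm", "body": {
  "rows": [
    [0,-0.3,0.5,0.047,0.45],
    [0.2,-0.6,0.95,0.094,0.45],
    [0.4,-1,0.95,0.141,0.45],
    [0.5,-1,0.95,0.188,0.45],
    [0.5,-1,0.95,0.235,0.45]
  ]
}}

```text
time: 37.2
tcp_pos: [0.4466, 0.0647, 0.3026]
ee_rot: [3.119, 0.366, 0.002]
wrist_force: [-0.9, 1.2, 0.3]
finger_gap: 0.0389
finger_force: 0.0
```

Call:
{"method": "step_arm", "body": {
  "rows": [
    [0.2,-0.4,0,0.047,0.45],
    [0.4,-0.8,0,0.094,0.45],
    [0.6,-1,0,0.141,0.45],
    [0.6,-1,0,0.188,0.45],
    [0.6,-1,0,0.235,0.45]
  ]
}}

```text
time: 37.7
tcp_pos: [0.5055, -0.0343, 0.3018]
ee_rot: [-2.778, -1.466, 0.001]
wrist_force: [-0.0, 0.0, -1.5]
finger_gap: 0.0386
finger_force: 0.0
```

Call:
{"method": "step_arm", "body": {
  "rows": [
    [0,-0.5,0,0.014,0.45],
    [0,-1,0,0.014,0.45],
    [0,-1,0,0.014,0.45],
    [0,-1,0,0.014,0.45]
  ]
}}

```text
time: 38.1
tcp_pos: [0.5051, -0.1343, 0.3021]
ee_rot: [-2.75, -1.517, 0.001]
wrist_force: [-0.8, 0.9, -1.0]
finger_gap: 0.0382
finger_force: 0.0
```

```bash
python3 -c "
from h import *
look('w23')
g=cv2.cvtColor(cv2.imread('pics/w23.png'),cv2.COLOR_BGR2GRAY)
for r in range(180,300,20):
    c=np.where(g[r,200:480]<60)[0]+200; print(r,[(int(q[0]),int(q[-1])) for q in np.split(c,np.where(np.diff(c)>3)[0]+1) if len(q)>3])
"
```

```text
38.15 [ 0.5051 -0.1334  0.3024] -32.1 [ 0.3 -0.  -0.1]
[ 553.4 -236.2   57.2   98.    18.7] grasp [ 579.4 -195.8] move [ 0.742 -0.624 -2.654 -0.004]
180 []
200 []
220 [(409, 426)]
240 [(408, 425)]
260 [(406, 413), (421, 424)]
280 [(405, 422)]
```

Call:
{"method": "step_arm", "body": {
  "rows": [
    [0.36,-0.34,-0.5,-0.004,0.42],
    [0.71,-0.67,-1,-0.004,0.42],
    [0.71,-0.67,-1,-0.004,0.42]
  ]
}}

```text
time: 38.45
tcp_pos: [0.5773, -0.1999, 0.2009]
ee_rot: [-2.757, -1.505, 0.001]
wrist_force: [-0.6, -0.0, 0.4]
finger_gap: 0.0358
finger_force: 0.0
```

Call:
{"method": "step_arm", "body": {
  "rows": [
    [0,0,-0.5,0,0.42],
    [0,0,-1,0,0.42],
    [0,0,-1,0,0.42]
  ]
}}

```text
time: 38.75
tcp_pos: [0.5738, -0.1978, 0.0969]
ee_rot: [-2.748, -1.5, 0.01]
wrist_force: [-0.8, 0.3, -0.1]
finger_gap: 0.0361
finger_force: 0.0
```

Call:
{"method": "step_arm", "body": {
  "rows": [
    [0,0,-0.4,0,0.42],
    [0,0,-0.66,0,0.42],
    [0,0,-0.66,0,0.42]
  ]
}}

```text
time: 39.05
tcp_pos: [0.576, -0.1995, 0.0364]
ee_rot: [-2.756, -1.503, 0.002]
wrist_force: [-0.4, 1.2, -0.3]
finger_gap: 0.036
finger_force: 0.0
```

Call:
{"method": "step_arm", "body": {
  "rows": [
    [0,0,0,0,0.1],
    [0,0,0,0,0.1],
    [0,0,0,0,0.1],
    [0,0,0,0,0.1],
    [0,0,0,0,0.1]
  ],
  "force": 30
}}

```text
time: 39.55
tcp_pos: [0.5777, -0.201, 0.0398]
ee_rot: [2.755, 1.501, 0.005]
wrist_force: [0.3, 1.9, 7.9]
finger_gap: 0.0166
finger_force: 30.0
```

Call:
{"method": "step_arm", "body": {
  "rows": [
    [0,0,0.5,0,0.1],
    [-0.2,0,1,0,0.1],
    [-0.6,0,1,-0.045,0.1],
    [-1,0,1,-0.09,0.1],
    [-1,0,1,-0.135,0.1]
  ]
}}

```text
time: 40.05
tcp_pos: [0.4725, -0.1999, 0.1383]
ee_rot: [-3.016, -0.877, 0.002]
wrist_force: [0.7, -0.2, -0.0]
finger_gap: 0.0164
finger_force: 29.6
```

Call:
{"method": "step_arm", "body": {
  "rows": [
    [-0.4,0.1,0.2,-0.045,0.1],
    [-0.8,0.2,0.4,-0.09,0.1],
    [-1,0.4,0.4,-0.135,0.1],
    [-1,0.6,0.4,-0.18,0.1],
    [-1,0.8,0.4,-0.225,0.1]
  ]
}}

```text
time: 40.55
tcp_pos: [0.3759, -0.1203, 0.1783]
ee_rot: [3.132, -0.22, 0.004]
wrist_force: [0.3, -0.2, -1.2]
finger_gap: 0.0164
finger_force: 29.6
```

```bash
python3 -c "
from h import *
held('w24',-.066,-.085)"
```

```text
60 [291 292 342 343]
100 [290 293 342 343]
140 [293 294 342 343]
180 [292 293 350 351]
220 [293 294 295 342]
col318 [108 108 108 109 112 120 130 141 147 149 148 148 147 145 142 138 136 139
 145 150 153 154 154 156 157 157 158 159 160 160 161 161 161 160 159 159
 158 158 157 157 157 157 157 157 157 157 157 158 159 163 169 175 178 178
 178 177 177 177 177 177]
40.6 [ 0.3755 -0.1179  0.1781] [-1.8  2.  -0.9] 0.0165 X,y [ 0.0011 -0.2802] turn -0.1103 move [ 0.259  2.294 -1.781]
```

Call:
{"method": "step_arm", "body": {
  "rows": [
    [-0.2,0.4,0,-0.04,0.1],
    [-0.45,0.8,0,-0.08,0.1],
    [-0.45,1,0,-0.11,0.1],
    [-0.45,1,0,-0.11,0.1]
  ]
}}

```text
time: 41.0
tcp_pos: [0.3307, -0.0193, 0.1778]
ee_rot: [3.053, -0.741, 0.003]
wrist_force: [0.1, -0.5, -1.6]
finger_gap: 0.0162
finger_force: 29.7
```

Call:
{"method": "step_arm", "body": {
  "rows": [
    [0,0.4,0,0,0.1],
    [0,0.7,0,0,0.1],
    [0,0.7,0,0,0.1]
  ]
}}

```text
time: 41.3
tcp_pos: [0.3315, 0.0507, 0.1775]
ee_rot: [-3.054, 0.736, -0.002]
wrist_force: [-0.1, -0.9, -0.4]
finger_gap: 0.0166
finger_force: 29.8
```

Call:
{"method": "step_arm", "body": {
  "rows": [
    [0.35,0.3,0,0,0.1],
    [0.7,0.6,0,0,0.1],
    [0.7,0.6,-0.3,0,0.1],
    [0.7,0.6,-0.55,0,0.1],
    [0.7,0.6,-0.63,0,0.1]
  ]
}}

```text
time: 41.8
tcp_pos: [0.4014, 0.1083, 0.1124]
ee_rot: [3.052, -0.742, -0.004]
wrist_force: [-1.4, -1.5, -0.7]
finger_gap: 0.0166
finger_force: 29.9
```

```bash
python3 -c "
from h import *
held('w25',-.066,-.085)"
```

```text
60 [291 292 341 342]
100 [292 293 340 341]
140 [304 341 342 343]
180 [294 295 341 342]
220 [296 346 347 348]
col318 [136 136 135 135 136 136 136 136 136 136 136 136 136 137 136 135 135 136
 141 146 149 151 152 153 154 155 156 157 157 158 158 158 158 158 157 157
 156 156 155 154 154 154 154 154 155 156 155 154 154 154 154 153 153 152
 152 151 151 151 152 152]
41.85 [0.4013 0.1083 0.1124] [-0.7  0.6 -1.3] 0.0165 X,y [-0.0835 -0.0689] turn -0.0053 move [ 1.000e-03  3.300e-02 -1.124e+00]
```

Call:
{"method": "step_arm", "body": {
  "rows": [
    [0,0.03,-0.03,-0.005,0.1],
    [0,0.03,-0.06,-0.005,0.1],
    [0,0.03,-0.09,-0.005,0.1],
    [0,0.03,-0.11,-0.005,0.1]
  ],
  "force": 20
}}

```text
time: 42.25
tcp_pos: [0.4044, 0.1112, 0.1058]
ee_rot: [-3.046, 0.767, -0.015]
wrist_force: [1.1, -6.9, 28.5]
finger_gap: 0.0163
finger_force: 38.3
```

Call:
{"method": "step_arm", "body": {
  "rows": [
    [0,0,-0.015,0,0.1],
    [0,0,-0.03,0,0.1],
    [0,0,-0.04,0,0.1],
    [0,0,-0.04,0,0.1]
  ]
}}

```text
time: 42.65
tcp_pos: [0.4053, 0.1106, 0.1028]
ee_rot: [3.046, -0.767, 0.02]
wrist_force: [0.0, -13.0, 33.5]
finger_gap: 0.016
finger_force: 44.3
```

```bash
python3 -c "
from h import *
held('w26',-.066,-.057)"
```

```text
60 [298 299 335 336]
100 [294 296 339 340]
140 [335 336 343 344]
180 [296 297 345 346]
220 [286 287 297 355]
col318 [140 139 140 140 140 140 140 140 140 141 140 140 140 141 141 140 140 140
 141 141 141 141 141 141 141 141 141 141 141 142 141 141 141 142 142 142
 142 142 143 143 143 142 142 143 143 143 143 142 141 139 139 139 141 142
 143 144 145 146 147 148]
42.7 [0.4053 0.1106 0.1028] [  0.7 -12.4  33.6] 0.0166 X,y [-0.0811 -0.065 ] turn -0.0004 move [ 0.207 -0.123 -1.028]
```

Well tilted, so I'll slide it in, release and go behind it.

Call:
{"method": "step_arm", "body": {
  "rows": [
    [0,0,0.04,0,0.1],
    [0.07,-0.04,0.025,0,0.1],
    [0.14,-0.08,0,0,0.1],
    [0.21,-0.12,-0.03,0,0.1],
    [0.21,-0.12,-0.03,0,0.1]
  ]
}}

```text
time: 43.2
tcp_pos: [0.4239, 0.0998, 0.0968]
ee_rot: [-3.045, 0.769, -0.004]
wrist_force: [-2.1, -0.3, 17.0]
finger_gap: 0.0166
finger_force: 42.3
```

Call:
{"method": "step_arm", "body": {
  "rows": [
    [0,0,0,0,0.33],
    [0,0,0.01,0,0.33],
    [0,0,0.2,0,0.33],
    [0,0,0.5,0,0.33],
    [0,0,0.7,0,0.2]
  ]
}}

```text
time: 43.7
tcp_pos: [0.4226, 0.1001, 0.167]
ee_rot: [-3.046, 0.769, -0.001]
wrist_force: [-0.2, -0.3, 0.2]
finger_gap: 0.0174
finger_force: 0.0
```

Call:
{"method": "step_arm", "body": {
  "rows": [
    [-0.35,0.19,0,0,0],
    [-0.7,0.38,0,0,0],
    [-0.99,0.53,0,0,0],
    [-0.99,0.53,0,0,0]
  ]
}}

```text
time: 44.1
tcp_pos: [0.32, 0.1542, 0.1656]
ee_rot: [3.046, -0.765, -0.004]
wrist_force: [0.6, -0.2, 0.4]
finger_gap: 0.0002
finger_force: 0.0
```

Call:
{"method": "step_arm", "body": {
  "rows": [
    [-0.09,0.05,-0.15,0,0],
    [-0.09,0.05,-0.46,0,0],
    [-0.09,0.05,-0.46,0,0]
  ]
}}

```text
time: 44.4
tcp_pos: [0.3134, 0.1579, 0.1179]
ee_rot: [3.044, -0.769, -0.008]
wrist_force: [0.6, -0.7, 0.5]
finger_gap: 0.0001
finger_force: 0.0
```

```bash
python3 -c "
from h import *
butt('w27')"
```

```text
44.45 [0.3142 0.158  0.1192] [-0.5 -0.4 -0.1] X,y [-0.1837 -0.0665]
60 (np.int64(289), np.int64(340), 52)
120 (np.int64(290), np.int64(340), 51)
180 (np.int64(250), np.int64(340), 91)
200 (np.int64(250), np.int64(340), 69)
220 (np.int64(250), np.int64(340), 91)
col [ 41  42  43  42  41  40  43  43  41  42  42  40  38  34  29  99 237 239
 239 239 219 154 154 154 155] [ 45  45  44  44  45  42  45  44  46  46  45  42  40  34  26 100 237 239
 239 239 201  38  36  36  35]
```

Call:
{"method": "step_arm", "body": {
  "rows": [
    [0.12,-0.065,-0.02,0,0],
    [0.24,-0.13,-0.04,0,0],
    [0.36,-0.19,-0.06,0,0],
    [0.48,-0.25,-0.08,0,0],
    [0.6,-0.31,-0.1,0,0]
  ]
}}

```text
time: 44.95
tcp_pos: [0.3757, 0.1264, 0.1098]
ee_rot: [-3.046, 0.77, -0.001]
wrist_force: [-0.2, 0.2, -0.5]
finger_gap: 0.0001
finger_force: 0.1
```

Call:
{"method": "step_arm", "body": {
  "rows": [
    [0.02,-0.01,-0.005,0,0],
    [0.04,-0.02,-0.01,0,0],
    [0.06,-0.03,-0.01,0,0],
    [0.08,-0.04,-0.015,0,0],
    [0.09,-0.045,-0.015,0,0]
  ]
}}

```text
time: 45.45
tcp_pos: [0.3832, 0.1228, 0.1083]
ee_rot: [3.046, -0.769, -0.0]
wrist_force: [0.1, -0.0, 0.1]
finger_gap: 0.0002
finger_force: 0.1
```

Call:
{"method": "step_arm", "body": {
  "rows": [
    [0.01,-0.005,0,0,0],
    [0.02,-0.01,0,0,0],
    [0.02,-0.01,0,0,0]
  ]
}}

```text
time: 45.75
tcp_pos: [0.3854, 0.1217, 0.1084]
ee_rot: [-3.046, 0.769, -0.0]
wrist_force: [0.8, 0.3, -1.2]
finger_gap: -0.0001
finger_force: 0.0
```

Call:
{"method": "step_arm", "body": {
  "rows": [
    [0.01,-0.005,0,0,0],
    [0.015,-0.007,0,0,0],
    [0.015,-0.007,0,0,0]
  ]
}}

```text
time: 46.05
tcp_pos: [0.3868, 0.121, 0.1083]
ee_rot: [-3.046, 0.769, 0.0]
wrist_force: [0.6, 0.5, 0.0]
finger_gap: 0.0002
finger_force: 0.0
```

Call:
{"method": "step_arm", "body": {
  "rows": [
    [0.01,-0.005,0,0,0],
    [0.02,-0.01,0,0,0],
    [0.02,-0.01,0,0,0]
  ]
}}

```text
time: 46.35
tcp_pos: [0.3875, 0.1203, 0.1081]
ee_rot: [3.046, -0.769, -0.005]
wrist_force: [-5.0, 2.6, 1.7]
finger_gap: -0.0
finger_force: 3.3
```

```bash
python3 -c "
from h import *
butt('w28')"
```

```text
46.4 [0.3876 0.1203 0.1081] [-5.5  3.   2.3] X,y [-0.1013 -0.0649]
60 (np.int64(295), np.int64(341), 47)
120 (np.int64(295), np.int64(340), 25)
180 (np.int64(294), np.int64(340), 47)
200 (np.int64(294), np.int64(340), 47)
220 (np.int64(294), np.int64(339), 25)
col [ 87  49  47  48  46  49  46  48  48  48  47  49  49  49  48  48  45  40
  35  56 157 176 176 176 177] [234 224  71  50  49  50  51  51  50  50  49  51  50  50  51  51  47  41
  35  54  88  41  40  41  41]
```

Call:
{"method": "step_arm", "body": {
  "rows": [
    [0.01,-0.005,0,0,0],
    [0.01,-0.005,0,0,0],
    [-0.15,0.08,0,0,0],
    [-0.15,0.08,0.5,0,0],
    [-0.15,0.08,1,0,0]
  ]
}}

```text
time: 46.9
tcp_pos: [0.373, 0.128, 0.2092]
ee_rot: [3.045, -0.768, -0.004]
wrist_force: [0.8, -0.8, 0.4]
finger_gap: 0.0001
finger_force: 0.0
```

Call:
{"method": "step_arm", "body": {
  "rows": [
    [0.05,0.3,0.3,0,0],
    [0.1,0.66,0.7,0,0],
    [0.1,0.66,0.7,0,0],
    [0.1,0.66,0.7,0,0]
  ]
}}

```text
time: 47.3
tcp_pos: [0.3839, 0.1945, 0.2787]
ee_rot: [-3.046, 0.766, -0.003]
wrist_force: [-0.6, -0.4, -0.2]
finger_gap: 0.0
finger_force: 0.0
```

```bash
python3 - <<'E'
from h import *
im,p=cap("wrist","w29");s=sensors.observe();print(s["time"],s["tcp_pos"],L(s["tcp_pos"]))
g=cv2.cvtColor(im,cv2.COLOR_BGR2GRAY)
for y in (.066,.022,-.022,-.066):
    for x in (-.060,-.085):
        z=.064+(-.04-x)*.2875+.007
        u,v=proj(p,[W(x,y,z)])[0]; r=g[int(round(v)),int(u)-25:int(u)+26]<60; c=np.where(r)[0]
        print(y,x,(u,v),(c.min()+int(u)-25,c.max()+int(u)-25) if len(c) else None)
    u,v=proj(p,[W(-.095,y,.0866)])[0]; print("  butt predicted row",v,g[int(v)-14:int(v)+14,int(u)])
cv2.imwrite("pics/c29.png",im)
E
```

```text
47.35 [0.38353549 0.19384975 0.27774204] [-0.1397702  -0.00203442]
0.066 -0.06 (np.float64(230.23132622903043), np.float64(102.39427887715259)) (np.int64(239), np.int64(255))
0.066 -0.085 (np.float64(230.05903233421773), np.float64(137.965631674877)) (np.int64(242), np.int64(255))
  butt predicted row 152.19786548629767 [146 146 145 146 147 146 147 147 146 146 147 147 146 146 144 141 140 157
 179 190 190 184 173 156 150 179 220 234]
0.022 -0.06 (np.float64(290.60201633738404), np.float64(102.48400868136633)) (np.int64(279), np.int64(301))
0.022 -0.085 (np.float64(290.50257577614093), np.float64(138.06021324278913)) (np.int64(265), np.int64(300))
  butt predicted row 152.29432678754674 [ 28  28  26  25  24  24  23  22  31  63 103 132 143 144 145 143 139 153
 175 190 191 184 175 156 140 144 168 206]
-0.022 -0.06 (np.float64(350.9887900610674), np.float64(102.57376239088333)) (np.int64(336), np.int64(357))
-0.022 -0.085 (np.float64(350.96224168387727), np.float64(138.15482003900547)) (np.int64(335), np.int64(357))
  butt predicted row 152.39081381365472 [ 53  52  49  44  36  32  29  24  27  49  91 136 173 197 202 190 172 167
 192 221 235 237 225 193 157 145 155 165]
-0.066 -0.06 (np.float64(411.39165382829447), np.float64(102.66354001525791)) (np.int64(395), np.int64(417))
-0.066 -0.085 (np.float64(411.4380365089488), np.float64(138.24945207362106)) (np.int64(395), np.int64(417))
  butt predicted row 152.4873265749134 [ 59  57  55  49  43  37  31  29  33  68 122 174 201 208 213 218 207 188
 199 229 240 238 225 197 164 148 151 154]
```

View pics/c29.png

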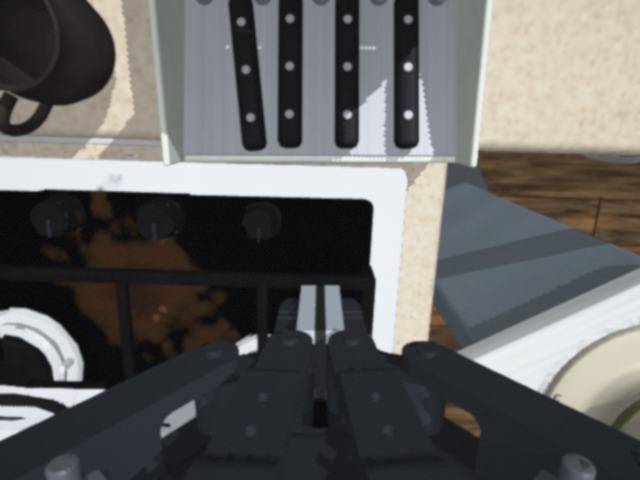

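The four knives are in their lanes with butts around rows 147–150, but the leftmost handle now lies askew (butt at about (255,148)). I'll measure its angle.

```bash
python3 - <<'E'
from h import *
im=cv2.imread("pics/w29.png");p=eyes.camera_params("wrist");g=cv2.cvtColor(im,cv2.COLOR_BGR2GRAY)
def onbed(u,v,h=.014):
    c,d=ray(p,u,v); n=np.array([np.sin(.28),0,np.cos(.28)]); s=np.load("ster.npy");a=s[2]
    R=np.array([[np.cos(a),np.sin(a),0],[-np.sin(a),np.cos(a),0],[0,0,1]])
    c=R@(c-[s[0],s[1],0]);d=R@d; P=np.array([.104,0,.016])+n*h; return c+d*(n@(P-c))/(n@d)
m=((g<75)*255).astype(np.uint8);m[155:]=0;m[:,:200]=0;m[:,430:]=0
m=cv2.morphologyEx(m,cv2.MORPH_CLOSE,np.ones((7,7),np.uint8)); m[:8]=0
for c in cv2.findContours(m,cv2.RETR_EXTERNAL,cv2.CHAIN_APPROX_NONE)[0]:
    if cv2.contourArea(c)<800: continue
    pts=c[:,0]; L_,R_=[],[]
    for r in range(15,135,5):
        q=pts[pts[:,1]==r][:,0]; L_.append(onbed(q.min(),r));R_.append(onbed(q.max(),r))
    M=(np.array(L_)+np.array(R_))/2; f=np.polyfit(M[:,0],M[:,1],1)
    b=onbed(*pts[pts[:,1].argmax()]); print("angle",f[0]*np.cos(.28),"butt",b.round(4),"y at -35,-90,104",np.polyval(f,[-.035,-.09,.104]).round(4),"halfwidth",np.ptp(np.array([L_[3],R_[3]])[:,1]))
E
```

```text
angle -0.008403184680704999 butt [-0.0922 -0.0591  0.087 ] y at -35,-90,104 [-0.0627 -0.0622 -0.0639] halfwidth 0.017402988392332112
angle -0.00453331014802602 butt [-0.0915 -0.0143  0.0868] y at -35,-90,104 [-0.0197 -0.0195 -0.0204] halfwidth 0.016676009098720544
angle -0.005302054835247095 butt [-0.0915  0.0247  0.0868] y at -35,-90,104 [0.0213 0.0216 0.0206] halfwidth 0.01594928081619681
angle 0.10148208573370238 butt [-0.0936  0.0507  0.0874] y at -35,-90,104 [0.0528 0.0469 0.0674] halfwidth 0.016672767878371325
```

Its angle is 0.10 rad with the butt still home to within about 2 mm, so it's inside the limits and I'll leave it. Next, the flap: over it with shut fingers, turning the tool half round.

Call:
{"method": "step_arm", "body": {
  "rows": [
    [0,0,0.4,0.045,0],
    [0,0,0.82,0.09,0],
    [0.2,-0.1,0.82,0.135,0],
    [0.5,-0.25,0.82,0.18,0],
    [0.8,-0.4,0.82,0.225,0]
  ]
}}

```text
time: 47.85
tcp_pos: [0.4645, 0.1525, 0.3592]
ee_rot: [3.123, 0.341, -0.003]
wrist_force: [-0.0, 0.0, 0.3]
finger_gap: -0.0003
finger_force: 0.0
```

Call:
{"method": "step_arm", "body": {
  "rows": [
    [0.3,-0.15,0,0.045,0],
    [0.6,-0.3,0,0.09,0],
    [0.9,-0.45,0,0.135,0],
    [1,-0.5,0,0.18,0],
    [1,-0.5,0,0.225,0]
  ]
}}

```text
time: 48.35
tcp_pos: [0.565, 0.1016, 0.3575]
ee_rot: [-2.812, -1.396, 0.007]
wrist_force: [-1.1, 0.4, -0.3]
finger_gap: -0.0003
finger_force: 0.0
```

Call:
{"method": "step_arm", "body": {
  "rows": [
    [0.15,-0.1,0,0.045,0],
    [0.3,-0.2,0,0.09,0],
    [0.3,-0.21,0,0.135,0],
    [0.3,-0.21,0,0.18,0],
    [0.3,-0.21,0,0.225,0]
  ]
}}

```text
time: 48.85
tcp_pos: [0.5938, 0.0816, 0.3583]
ee_rot: [-2.153, -2.284, 0.004]
wrist_force: [-0.8, -0.3, 0.1]
finger_gap: -0.0004
finger_force: 0.0
```

Call:
{"method": "step_arm", "body": {
  "rows": [
    [0,0,0,0.045,0],
    [0,0,0,0.09,0],
    [0,0,0,0.135,0],
    [0,0,0,0.18,0],
    [0,0,0,0.225,0]
  ]
}}

```text
time: 49.35
tcp_pos: [0.5937, 0.0817, 0.3584]
ee_rot: [-1.229, -2.888, 0.002]
wrist_force: [-0.4, 0.5, 0.3]
finger_gap: 0.0002
finger_force: 0.0
```

Call:
{"method": "step_arm", "body": {
  "rows": [
    [0,0,0,0.045,0],
    [0,0,0,0.09,0],
    [0,0,0,0.1,0],
    [0,0,0,0.1,0]
  ]
}}

```text
time: 49.75
tcp_pos: [0.5937, 0.0818, 0.3587]
ee_rot: [-0.77, -3.043, 0.001]
wrist_force: [-0.4, -0.8, 0.1]
finger_gap: 0.0001
finger_force: 0.0
```

```bash
python3 - <<'E'
from h import *
s=sensors.observe();print(s["time"],s["tcp_pos"],L(s["tcp_pos"]),yawy(s),s["q"],s["wrist_force"])
print(((W(.098,0)-s["tcp_pos"])*10).round(3))
q=eyes.camera_params("scene");im,_=cap("scene","s1")
# tab pixels: dark blob near expected
for th in (1.75,1.85,1.93):
    print(th,[proj(q,[W(.022-r*np.cos(th),0,.106+r*np.sin(th))])[0].round(0) for r in (.127,.147)])
print(cv2.cvtColor(im,cv2.COLOR_BGR2GRAY)[195:240:2,285:305:4].T)
E
```

```text
49.75 [0.5937016  0.08182701 0.35866386] [ 0.09838422 -0.00086799] 61.58325213166933 [-6.02893713e-02  4.29788770e-01  9.29857021e-01 -2.17601074e-04
  1.78496491e+00 -1.13516387e+00] [-0.42613856 -0.7639504   0.05714328]
[ 1.000e-03  9.000e-03 -3.587e+00]
1.75 [array([292., 220.]), array([291., 210.])]
1.85 [array([292., 216.]), array([291., 205.])]
1.93 [array([291., 214.]), array([291., 203.])]
[[164 169 164 158 168 163 163  93  30  22  21  21  22  22 132 154 186 114
  135 137 134 135 136]
 [160 160 144 162 165 162 162  42  29  23  23  21  20  49 132 194 171 114
  136 137 135 136 136]
 [ 43  61 151 165 151 166 165  38  28  22  22  21  22  77 133 196 158 111
  136 135 136 136 133]
 [ 45  45  44  48  92 148 164  35  28  23  22  21  21 104 134 197 146 117
  133 134 121 122 122]
 [ 46  46  45  44  44  48  62  47  25  22  23  23  22 132 133 195 129 111
  121 122 120 122 122]]
```

Call:
{"method": "step_arm", "body": {
  "rows": [
    [0,0,-0.5,0,0],
    [0,0,-1,0,0],
    [0,0,-1,0,0]
  ]
}}

```text
time: 50.1
tcp_pos: [0.5908, 0.0826, 0.2532]
ee_rot: [-0.768, -3.031, 0.005]
wrist_force: [-0.6, -0.3, 0.6]
finger_gap: -0.0
finger_force: 0.0
```

Call:
{"method": "step_arm", "body": {
  "rows": [
    [-0.05,0.03,-0.12,0,0],
    [-0.15,0.08,-0.12,0,0],
    [-0.25,0.13,-0.12,0,0],
    [-0.35,0.19,-0.12,0,0],
    [-0.35,0.19,-0.12,0,0]
  ]
}}

```text
time: 50.6
tcp_pos: [0.5579, 0.1028, 0.2499]
ee_rot: [0.767, 3.044, 0.001]
wrist_force: [0.2, 0.0, -0.2]
finger_gap: -0.0002
finger_force: 0.0
```

Call:
{"method": "step_arm", "body": {
  "rows": [
    [-0.06,0.03,0,0,0],
    [-0.12,0.06,0,0,0],
    [-0.18,0.1,0,0,0],
    [-0.24,0.13,0,0,0]
  ]
}}

```text
time: 51.0
tcp_pos: [0.5344, 0.1153, 0.2483]
ee_rot: [0.769, 3.046, 0.0]
wrist_force: [1.8, -0.4, -1.1]
finger_gap: -0.0003
finger_force: 0.7
```

Call:
{"method": "step_arm", "body": {
  "rows": [
    [-0.12,0.07,-0.02,0,0],
    [-0.25,0.13,-0.05,0,0],
    [-0.37,0.2,-0.08,0,0],
    [-0.5,0.27,-0.16,0,0],
    [-0.62,0.33,-0.25,0,0]
  ]
}}

```text
time: 51.5
tcp_pos: [0.472, 0.1485, 0.2233]
ee_rot: [0.769, 3.045, 0.001]
wrist_force: [1.4, -0.2, 0.0]
finger_gap: 0.0
finger_force: 0.4
```

Call:
{"method": "step_arm", "body": {
  "rows": [
    [-0.1,0.055,-0.12,0,0],
    [-0.21,0.11,-0.25,0,0],
    [-0.275,0.15,-0.4,0,0],
    [-0.34,0.185,-0.56,0,0]
  ]
}}

```text
time: 51.9
tcp_pos: [0.438, 0.1669, 0.167]
ee_rot: [0.769, 3.046, 0.0]
wrist_force: [0.3, 0.0, 0.3]
finger_gap: 0.0001
finger_force: 0.3
```

Call:
{"method": "step_arm", "body": {
  "rows": [
    [-0.02,0.01,-0.1,0,0],
    [-0.035,0.02,-0.2,0,0],
    [-0.04,0.02,-0.3,0,0],
    [-0.04,0.02,-0.34,0,0]
  ]
}}

```text
time: 52.3
tcp_pos: [0.4347, 0.1684, 0.1324]
ee_rot: [-0.769, -3.045, 0.001]
wrist_force: [-0.5, -0.5, 0.4]
finger_gap: 0.0002
finger_force: 0.2
```

```bash
python3 - <<'E'
from h import *
s=sensors.observe();print(s["time"],s["tcp_pos"],L(s["tcp_pos"]),s["wrist_force"])
E
```

```text
52.3 [0.43468336 0.16839435 0.13244913] [-0.08266883 -0.00015973] [-0.52575057 -0.53972205  0.43417939]
```

Call:
{"method": "step_arm", "body": {
  "rows": [
    [0,0,-0.01,0,0],
    [0,0,-0.02,0,0],
    [0,0,-0.02,0,0]
  ]
}}

```text
time: 52.6
tcp_pos: [0.435, 0.1684, 0.1315]
ee_rot: [0.769, 3.045, 0.0]
wrist_force: [0.8, -0.4, -0.7]
finger_gap: 0.0
finger_force: 0.0
```

Call:
{"method": "step_arm", "body": {
  "rows": [
    [0,0,-0.01,0,0],
    [0,0,-0.02,0,0],
    [0,0,-0.02,0,0]
  ]
}}

```text
time: 52.9
tcp_pos: [0.4351, 0.1685, 0.1309]
ee_rot: [0.768, 3.044, 0.001]
wrist_force: [-4.6, -2.0, 15.5]
finger_gap: 0.0003
finger_force: 7.9
```

```bash
python3 - <<'E'
from h import *
s=sensors.observe();print(s["time"],s["tcp_pos"],L(s["tcp_pos"]),s["wrist_force"])
q=eyes.camera_params("scene");im,_=cap("scene","s2");g=cv2.cvtColor(im,cv2.COLOR_BGR2GRAY)
# black tab ends, expected at shut
for th in (0,.03,.1): print(th,[proj(q,[W(.022-r*np.cos(th),y,.106+r*np.sin(th))])[0].round(1) for r in (.127,.147) for y in (.025,-.025)])
E
```

```text
52.9 [0.43512545 0.16850937 0.13085088] [-0.08233431  0.00015136] [-4.61191502 -2.03646772 15.53352627]
0 [array([286.4, 339.5]), array([317. , 336.7]), array([287.2, 349.9]), array([318.2, 347. ])]
0.03 [array([286.3, 338.1]), array([316.9, 335.3]), array([287. , 348.3]), array([318.1, 345.4])]
0.1 [array([286. , 334.7]), array([316.8, 331.9]), array([286.6, 344.3]), array([318. , 341.5])]
```

Call:
{"method": "step_arm", "body": {
  "rows": [
    [0,0,0.4,0,0],
    [0,0,0.8,0,0],
    [0.2,-0.05,1,0,0],
    [0.6,-0.15,1,0,0],
    [1,-0.2,1,0,0.4]
  ]
}}

```text
time: 53.45
tcp_pos: [0.536, 0.1481, 0.2307]
ee_rot: [0.768, 3.043, 0.001]
wrist_force: [0.9, 1.1, 0.8]
finger_gap: 0.0132
finger_force: 0.0
```

Call:
{"method": "step_arm", "body": {
  "rows": [
    [0.36,-0.08,0.3,0,0.4],
    [0.36,-0.08,0.6,0,0.4],
    [0.36,-0.08,0.6,0,0.4],
    [0.36,-0.08,0.6,0,0.4]
  ]
}}

```text
time: 53.85
tcp_pos: [0.5707, 0.1405, 0.2893]
ee_rot: [0.769, 3.046, 0.0]
wrist_force: [0.1, -0.3, -0.5]
finger_gap: 0.0342
finger_force: 0.0
```

```bash
python3 - <<'E'
from h import *
im,p=cap("wrist","w30");s=sensors.observe();print(s["time"],s["tcp_pos"],L(s["tcp_pos"]))
g=cv2.cvtColor(im,cv2.COLOR_BGR2GRAY)
print("dial guess px",[proj(p,[W(x,.043,.12)])[0].round(0) for x in (.04,.07,.1)])
m=((g<70)*255).astype(np.uint8)
for c in cv2.findContours(m,cv2.RETR_EXTERNAL,cv2.CHAIN_APPROX_NONE)[0]:
    if cv2.contourArea(c)>600: 
        x,y,w,h=cv2.boundingRect(c); M=cv2.moments(c); u,v=M["m10"]/M["m00"],M["m01"]/M["m00"]
        print((x,y,w,h),cv2.contourArea(c),(round(u),round(v)),L(onz(p,u,v,.12)).round(4))
q=eyes.camera_params("scene");a,_=cap("scene","s3");ga=cv2.cvtColor(a,cv2.COLOR_BGR2GRAY)
print(ga[325:370:2,288:318:5].T)
E
```

```text
53.9 [0.57025413 0.14057885 0.28859349] [0.04985797 0.03971237]
dial guess px [array([322., 206.]), array([322., 247.]), array([322., 286.])]
(0, 287, 640, 193) 74352.0 (339, 415) [0.2107 0.0569]
(478, 252, 140, 116) 7645.0 (543, 308) [0.1178 0.2084]
(287, 217, 78, 85) 4858.0 (326, 257) [0.0772 0.0457]
(467, 28, 142, 150) 14138.5 (541, 115) [-0.0212  0.1873]
(0, 0, 93, 27) 2145.5 (46, 12) [-0.0823 -0.1282]
[[149 161 159 149 150 173 158  26  25  40  39  62  66 105 105 101  81 102
  102 104 102 102 102]
 [155 153 152 153 151 199  88  31  31  30  30  28  20 104 104 100  88 103
  101 102 102 101 103]
 [170 170 170 170 170 191  42  31  32  30  30  27  19 105 103  98 102 103
  103 103 102 101  85]
 [170 170 169 170 170 187  34  32  30  31  32  25  48 104 102  82 104 104
  102 103 102 102 106]
 [150 149 154 157 168 173  32  32  33  32  30  21  82 104 100  79 104 103
  102 103 101 101 109]
 [163 160 150 151 188 114  32  33  32  34  30  21 103 104  97  85 104 103
  102 103 103 106 109]]
```

```bash
python3 - <<'E'
from h import *
im=cv2.imread("pics/w30.png");p=eyes.camera_params("wrist");g=cv2.cvtColor(im,cv2.COLOR_BGR2GRAY)
for r in range(212,310,4):
    c=np.where(g[r,270:385]<70)[0]+270; b=np.where(g[r,270:385]>140)[0]+270
    print(r,(c.min(),c.max()) if len(c) else None,g[r,290:364:6])
E
```

```text
212 None [203 203 202 203 153 139  79 140 140 139 137 138 142]
216 None [202 203 202 170 131 104  80 107 134 140 139 138 137]
220 (np.int64(309), np.int64(342)) [203 202 186  81  16  18  17  18  24 102 140 139 137]
224 (np.int64(303), np.int64(349)) [205 199  84  18  17  15  14  12  14  16  95 139 139]
228 (np.int64(298), np.int64(353)) [205 140  13  19  23  22  15  16  19  11  18 121 133]
232 (np.int64(295), np.int64(357)) [201  29  16  24  23  14  15  18  17  18  14  37  80]
236 (np.int64(292), np.int64(359)) [153  19  22  26  26  10  10  13  19  16  20  17 122]
240 (np.int64(290), np.int64(361)) [48 23 27 24 23 11 91 16 15 16 23 20 80]
244 (np.int64(289), np.int64(363)) [ 24  26  26  25  23  23 189  19  14  16  18  22  33]
248 (np.int64(288), np.int64(364)) [ 23  23  25  25  22  22 189  24  18  16  19  24  16]
252 (np.int64(287), np.int64(364)) [ 25  26  23  24  23  25 190  21  14  16  17  24  20]
256 (np.int64(287), np.int64(364)) [ 23  25  25  25  25  26 191  20  16  16  22  23  23]
260 (np.int64(288), np.int64(363)) [ 28  24  26  21  24  23 192  20  18  16  17  23  23]
264 (np.
[... 346 characters left out ...]
64(295), np.int64(357)) [202  27  28  26  24  24  26  18  14  25  23  38 126]
284 (np.int64(298), np.int64(353)) [202 141  26  26  25  23  26  20  21  24  23 173 194]
288 (np.int64(270), np.int64(374)) [200 204  60  23  27  26  23  17  24  24 101 202 201]
292 (np.int64(270), np.int64(376)) [216 215 209  99  28  22  25  18  24 128 215 215 213]
296 (np.int64(270), np.int64(377)) [216 214 214 216 163  25  26  20 179 217 218 218 217]
300 (np.int64(270), np.int64(378)) [185 186 183 184 188  38  27  42 185 183 186 186 187]
304 (np.int64(270), np.int64(380)) [168 170 169 167 168 163 149 161 167 164 163 168 170]
308 (np.int64(270), np.int64(381)) [166 168 171 169 164 169 166 156 156 167 163 166 167]
```

```bash
python3 - <<'E'
from h import *
p=eyes.camera_params("wrist");s=sensors.observe()
for z in (.112,.117,.122,.127):
    print(z,"skirt",L(onz(p,325.5,256,z)).round(4),"diam",np.linalg.norm(onz(p,287,254,z)-onz(p,364.5,254,z)).round(4),"bar",[L(onz(p,326,r,z+.022)).round(4)[0] for r in (237,269,301)],L(onz(p,326,269,z+.022))[1].round(4))
print(((W(.075,.0445)-s["tcp_pos"])*10).round(3),yawy(s))
E
```

```text
0.112 skirt [0.0781 0.0453] diam 0.0571 bar [np.float64(0.0575), np.float64(0.0804), np.float64(0.1042)] 0.0454
0.117 skirt [0.0765 0.0452] diam 0.0561 bar [np.float64(0.0562), np.float64(0.0786), np.float64(0.102)] 0.0453
0.122 skirt [0.0748 0.0452] diam 0.0552 bar [np.float64(0.0548), np.float64(0.0768), np.float64(0.0998)] 0.0452
0.127 skirt [0.0732 0.0451] diam 0.0542 bar [np.float64(0.0534), np.float64(0.075), np.float64(0.0975)] 0.0451
[ 0.245 -0.078 -2.883] 61.66986824737656
```

The dial's skirt top comes out near z 0.117, with the axis at about (0.597, 0.132). I'll approach and pinch the bar.

Call:
{"method": "step_arm", "body": {
  "rows": [
    [0.14,-0.04,-0.3,0,0.4],
    [0.27,-0.083,-0.6,0,0.4],
    [0.27,-0.083,-1,0,0.4],
    [0.27,-0.083,-1,0,0.4]
  ]
}}

```text
time: 54.35
tcp_pos: [0.5952, 0.1321, 0.1836]
ee_rot: [-0.766, -3.035, 0.005]
wrist_force: [-0.5, -0.3, -0.8]
finger_gap: 0.0344
finger_force: 0.0
```

Call:
{"method": "step_arm", "body": {
  "rows": [
    [0,0,-0.2,0,0.4],
    [0,0,-0.35,0,0.4],
    [0,0,-0.41,0,0.4],
    [0,0,-0.41,0,0.4]
  ]
}}

```text
time: 54.75
tcp_pos: [0.5977, 0.1324, 0.1489]
ee_rot: [-0.769, -3.046, 0.0]
wrist_force: [-0.8, -0.1, 0.8]
finger_gap: 0.0341
finger_force: 0.0
```

Call:
{"method": "step_arm", "body": {
  "rows": [
    [0,0,0,0,0.05],
    [0,0,0,0,0.05],
    [0,0,0,0,0.05],
    [0,0,0,0,0.05],
    [0,0,0,0,0.05]
  ],
  "force": 40
}}

```text
time: 55.25
tcp_pos: [0.5976, 0.1311, 0.1495]
ee_rot: [0.77, 3.045, -0.003]
wrist_force: [-3.9, -5.0, 2.9]
finger_gap: 0.0109
finger_force: 41.9
```

```bash
python3 - <<'E'
from h import *
s=sensors.observe();print(s["time"],s["tcp_pos"],L(s["tcp_pos"]),s["wrist_force"],s["finger_gap"],yawy(s))
E
```

```text
55.25 [0.59759133 0.13114531 0.14952849] [0.0783969  0.04438609] [-3.94309737 -5.00327017  2.8855025 ] 0.01093191909552888 61.63736866765968
```

Call:
{"method": "step_arm", "body": {
  "rows": [
    [-0.005,-0.01,-0.03,0,0.05],
    [-0.005,-0.01,-0.05,0,0.05],
    [-0.005,-0.01,-0.07,0,0.05],
    [-0.005,-0.01,-0.09,0,0.05],
    [-0.005,-0.01,-0.09,0,0.05]
  ]
}}

```text
time: 55.75
tcp_pos: [0.5976, 0.131, 0.1418]
ee_rot: [0.768, 3.043, 0.0]
wrist_force: [-7.0, -2.4, 14.8]
finger_gap: 0.0109
finger_force: 43.7
```

Call:
{"method": "step_arm", "body": {
  "rows": [
    [0,0,-0.01,0,0.05],
    [0,0,-0.02,0,0.05],
    [0,0,-0.02,0,0.05]
  ]
}}

```text
time: 56.05
tcp_pos: [0.5976, 0.1311, 0.1416]
ee_rot: [0.768, 3.042, 0.0]
wrist_force: [-11.5, -2.4, 28.3]
finger_gap: 0.011
finger_force: 45.5
```

Call:
{"method": "step_arm", "body": {
  "rows": [
    [0,0,0.015,0,0.05],
    [0,0,0.015,-0.04,0.05],
    [0,0,0.015,-0.08,0.05],
    [0,0,0.015,-0.12,0.05],
    [0,0,0.015,-0.16,0.05]
  ]
}}

```text
time: 56.55
tcp_pos: [0.5982, 0.1316, 0.1418]
ee_rot: [1.507, 2.752, 0.005]
wrist_force: [-3.2, 1.3, 16.7]
finger_gap: 0.0111
finger_force: 43.8
```

```bash
python3 - <<'E'
from h import *
s=sensors.observe();print(s["time"],s["tcp_pos"],s["wrist_force"],s["ft_torque"],s["finger_gap"],yawy(s))
E
```

```text
56.55 [0.59818215 0.13159818 0.14180403] [-3.16411702  1.34394701 16.66036793] [0.17007231 0.60624001 0.03376895] 0.011123487136839819 32.581941865548345
```

Call:
{"method": "step_arm", "body": {
  "rows": [
    [0,0,0,-0.04,0.05],
    [0,0,0,-0.08,0.05],
    [0,0,0,-0.12,0.05],
    [0,0,0,-0.16,0.05],
    [0,0,0,-0.174,0.05]
  ]
}}

```text
time: 57.05
tcp_pos: [0.5991, 0.1318, 0.1418]
ee_rot: [2.192, 2.244, 0.009]
wrist_force: [0.9, 2.3, 15.1]
finger_gap: 0.0109
finger_force: 43.5
```

Call:
{"method": "step_arm", "body": {
  "rows": [
    [0,0,0,0,0.05],
    [0,0,0,0,0.05]
  ]
}}

```text
time: 57.25
tcp_pos: [0.5991, 0.1318, 0.1419]
ee_rot: [2.188, 2.248, 0.009]
wrist_force: [-0.1, 1.0, 14.2]
finger_gap: 0.0108
finger_force: 43.5
```

```bash
python3 - <<'E'
from h import *
s=sensors.observe();print(s["time"],s["tcp_pos"],s["wrist_force"],s["ft_torque"],s["finger_gap"],yawy(s))
E
```

```text
57.25 [0.59909455 0.13177315 0.14185879] [-0.06758686  1.01096112 14.16784801] [ 0.30378262 -0.12613197  0.01422549] 0.010807339793285055 1.5470130732253915
```

Turned 60.1°. I'll let it rise under the grip, then open and withdraw upward.

Call:
{"method": "step_arm", "body": {
  "rows": [
    [0,0,0.03,0,0.05],
    [0,0,0.06,0,0.05],
    [0,0,0.09,0,0.05],
    [0,0,0.1,0,0.05],
    [0,0,0.1,0,0.05]
  ]
}}

```text
time: 57.75
tcp_pos: [0.599, 0.1317, 0.15]
ee_rot: [2.189, 2.249, 0.008]
wrist_force: [6.1, 2.8, 2.6]
finger_gap: 0.0109
finger_force: 42.0
```

Call:
{"method": "step_arm", "body": {
  "rows": [
    [0,0,0,0,0.4],
    [0,0,0,0,0.4],
    [0,0,0,0,0.4],
    [0,0,0.3,0,0.4],
    [0,0,0.6,0,0.4]
  ]
}}

```text
time: 58.25
tcp_pos: [0.5968, 0.1311, 0.2087]
ee_rot: [-2.19, -2.25, 0.003]
wrist_force: [-0.1, -1.0, -0.4]
finger_gap: 0.0342
finger_force: 0.0
```

Call:
{"method": "step_arm", "body": {
  "rows": [
    [-0.2,0.1,0.4,0,0.4],
    [-0.4,0.2,0.8,0,0.4],
    [-0.7,0.3,1,0,0.4],
    [-1,0.4,1,0,0.4],
    [-1,0.4,1,0,0.4]
  ]
}}

```text
time: 58.75
tcp_pos: [0.4945, 0.1723, 0.3101]
ee_rot: [2.189, 2.253, 0.001]
wrist_force: [0.2, 0.7, -0.2]
finger_gap: 0.0339
finger_force: 0.0
```

```bash
python3 - <<'E'
from h import *
im,p=cap("wrist","w31");s=sensors.observe();print(s["time"],s["tcp_pos"],L(s["tcp_pos"]),s["wrist_force"],yawy(s))
g=cv2.cvtColor(im,cv2.COLOR_BGR2GRAY)
C=W(.0775,.0452,.117)
def px(r,phi,z): 
    a=-0.4946+phi; return C[:2]+r*np.array([np.cos(a),np.sin(a)])
# sample brightness of white line (on bar top, front half) for angles clockwise
u0=proj(p,[[*C[:2],.139]])[0]; print("dial px",u0)
for zt in (.131,.139):
    b=[]
    for d in np.arange(0,130,5):
        a=-0.4946+np.pi-np.radians(d)
        pts=[[C[0]+r*np.cos(a),C[1]+r*np.sin(a),zt] for r in np.linspace(.006,.02,8)]
        uv=proj(p,pts).round().astype(int); b.append(int(np.mean([g[v,u] if 0<=v<480 and 0<=u<640 else -1 for u,v in uv])))
    print(zt,b,"peak deg",np.arange(0,130,5)[np.argmax(b)])
q=eyes.camera_params("scene");a,_=cap("scene","s4");ga=cv2.cvtColor(a,cv2.COLOR_BGR2GRAY)
print(ga[329:349:1,293],ga[329:349:1,308])
print([proj(q,[W(.022-.127*np.cos(th),y,.106+.127*np.sin(th))])[0].round(1) for th in (0,.05) for y in (.015,-.012)])
E
```

```text
58.8 [0.49608075 0.17166292 0.30948126] [-0.03018126  0.0318618 ] [0.63115217 0.46915293 0.46642627] 1.6100752112933887
dial px [457.15193644 278.26865356]
0.131 [22, 23, 20, 20, 18, 18, 16, 15, 15, 14, 11, 12, 12, 15, 16, 19, 30, 65, 96, 94, 89, 88, 87, 78, 75, 76] peak deg 90
0.139 [19, 17, 17, 17, 17, 16, 14, 14, 12, 14, 14, 17, 20, 23, 46, 108, 133, 122, 105, 90, 87, 75, 79, 64, 63, 57] peak deg 80
[162 162 162 160 161 160 211 193  93  36  33  33  32  32  32  32  32  31
  31  24] [163 163 167 167 179 210 184  60  34  34  35  34  34  33  35  35  32  29
  24  21]
[array([292.6, 338.9]), array([309. , 337.4]), array([292.4, 336.6]), array([308.9, 335.1])]
```

Call:
{"method": "step_arm", "body": {
  "rows": [
    [0.25,-0.05,0,0.04,0.4],
    [0.5,-0.1,0,0.08,0.4],
    [0.5,-0.1,0,0.12,0.4],
    [0.5,-0.1,0,0.16,0.4],
    [0.5,-0.1,0,0.2,0.4]
  ]
}}

```text
time: 59.35
tcp_pos: [0.5484, 0.1605, 0.3076]
ee_rot: [-1.382, -2.82, 0.002]
wrist_force: [-0.5, 0.5, 0.6]
finger_gap: 0.0343
finger_force: 0.0
```

Call:
{"method": "step_arm", "body": {
  "rows": [
    [0,0,0,0.04,0.4],
    [0,0,0,0.08,0.4],
    [0,0,0,0.13,0.4],
    [0,0,0,0.13,0.4]
  ]
}}

```text
time: 59.75
tcp_pos: [0.5481, 0.1607, 0.3079]
ee_rot: [-0.787, -3.04, 0.001]
wrist_force: [1.0, -0.2, 0.1]
finger_gap: 0.0346
finger_force: 0.0
```

```bash
python3 - <<'E'
from h import *
im,p=cap("wrist","w32");s=sensors.observe();print(s["time"],L(s["tcp_pos"]))
g=cv2.cvtColor(im,cv2.COLOR_BGR2GRAY)
C=W(.0775,.0452,.117);u,v=proj(p,[[C[0],C[1],.139]])[0];print(u,v)
m=np.zeros_like(g);cv2.circle(m,(int(u),int(v)),34,255,-1)
b=((g>90)&(m>0)).astype(np.uint8)
n,lab,st,ce=cv2.connectedComponentsWithStats(b)
for i in range(1,n):
    if st[i,4]>15:
        P=np.argwhere(lab==i)[:,::-1]; X=np.array([L(onz(p,a,c,.139)) for a,c in P]); X0=X.mean(0); w=np.linalg.svd(X-X0)[2][0]
        print(st[i],X0.round(4),"dir deg",np.degrees(np.arctan2(w[1],w[0]))%180,"offset from axis",(X0-[.0775,.0452]).round(4))
E
```

```text
59.8 [0.02069034 0.04688737]
316.5151445469527 295.5588420909947
[324 287  21  14 113] [0.0759 0.0581] dir deg 120.4313329229466 offset from axis [-0.0016  0.0129]
[282 295  67  35 403] [0.097  0.0434] dir deg 80.37486423412916 offset from axis [ 0.0195 -0.0018]
```

The dial's white line now lies at 120.4° (60° clockwise) and at the raised height. To be sure of the flap, I'll touch the hood top (same z 106) with shut fingertips and compare heights.

Call:
{"method": "step_arm", "body": {
  "rows": [
    [-0.06,-0.4,0,0,0],
    [-0.11,-0.8,0,0,0],
    [-0.11,-1,0,0,0],
    [-0.11,-1,-0.3,0,0],
    [-0.11,-1,-0.6,0,0]
  ]
}}

```text
time: 60.3
tcp_pos: [0.5368, 0.0601, 0.2483]
ee_rot: [0.797, 3.037, 0.0]
wrist_force: [1.0, 1.2, -0.3]
finger_gap: 0.0002
finger_force: 0.0
```

Call:
{"method": "step_arm", "body": {
  "rows": [
    [0,0,-0.3,0,0],
    [0,0,-0.6,0,0],
    [0,0,-0.9,0,0],
    [0,0,-1,0,0],
    [0,0,-1,0,0]
  ]
}}

```text
time: 60.8
tcp_pos: [0.5362, 0.061, 0.1479]
ee_rot: [-0.791, -3.038, 0.001]
wrist_force: [0.4, -0.9, 1.0]
finger_gap: -0.0001
finger_force: 0.0
```

Call:
{"method": "step_arm", "body": {
  "rows": [
    [0,0,-0.06,0,0],
    [0,0,-0.09,0,0],
    [0,0,-0.11,0,0],
    [0,0,-0.13,0,0]
  ]
}}

```text
time: 61.2
tcp_pos: [0.5365, 0.0612, 0.1362]
ee_rot: [0.788, 3.04, 0.0]
wrist_force: [-0.6, -1.0, 0.9]
finger_gap: -0.0003
finger_force: 0.0
```

Call:
{"method": "step_arm", "body": {
  "rows": [
    [0,0,-0.01,0,0],
    [0,0,-0.02,0,0],
    [0,0,-0.02,0,0]
  ]
}}

```text
time: 61.5
tcp_pos: [0.5363, 0.0612, 0.1338]
ee_rot: [0.788, 3.041, -0.0]
wrist_force: [1.1, -0.6, -0.2]
finger_gap: 0.0003
finger_force: 0.0
```

Call:
{"method": "step_arm", "body": {
  "rows": [
    [0,0,-0.01,0,0],
    [0,0,-0.02,0,0],
    [0,0,-0.02,0,0]
  ]
}}

```text
time: 61.8
tcp_pos: [0.5362, 0.0612, 0.1317]
ee_rot: [-0.788, -3.041, 0.0]
wrist_force: [-0.2, 1.1, -0.1]
finger_gap: -0.0001
finger_force: 0.0
```

Call:
{"method": "step_arm", "body": {
  "rows": [
    [0,0,-0.01,0,0],
    [0,0,-0.015,0,0],
    [0,0,-0.015,0,0]
  ]
}}

```text
time: 62.1
tcp_pos: [0.5364, 0.0612, 0.1311]
ee_rot: [0.788, 3.04, 0.0]
wrist_force: [-2.1, 1.0, 6.8]
finger_gap: 0.0002
finger_force: 3.4
```

The hood stops the fingers at 0.1311, the same as the flap did, so the flap is fully shut. I'll withdraw and hand in.

Call:
{"method": "step_arm", "body": {
  "rows": [
    [0,0,0.3,0,0],
    [0,0,0.7,0,0],
    [0,0,1,0,0],
    [0,0,1,0,0],
    [0,0,1,0,0]
  ]
}}

```text
time: 62.6
tcp_pos: [0.5362, 0.0612, 0.2303]
ee_rot: [0.788, 3.041, 0.0]
wrist_force: [0.2, -0.3, -0.6]
finger_gap: 0.0004
finger_force: 0.0
```

```bash
python3 -c "
from bench import hand_in
print(hand_in())"
```

```text
the job is handed in; nothing more can be done
None
```

I handed the job in with all four knives in their lanes against the back stop, the flap shut and the dial turned to its first programme and up; the leftmost knife lies about 0.10 rad off straight with its tip about 2 mm short of the stop (limits 0.15 rad and 6 mm), and `hand_in()` returned no verdict.

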